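# Close the socket case and clip its lid down

### The arm

A 6-joint arm with a two-finger parallel gripper is mounted at the origin on the work surface. World frame = base frame: x ahead of the robot, y to its left, z up, the work surface at z = 0. Lengths are in mm, angles in rad, forces in N, time in s.
With the tool pointing down it reaches from about 350 to 775 mm from the base axis. Payload 7.3 kg.
Tool frame: the origin (TCP) lies at the very end of the fingers, on their centre line; the grasp point (between the pads) lies bot.grip_point_offset behind it (bot.grip_point_offset is the distance from the TCP to the grasp point, in mm); z points along the fingers, y is the line along which they close (so a half turn about z gives the same grasp; the last joint's range is limited). The gripper opens to 92 mm and grips with 3 to 60 N. Pads are 19 mm wide; open, the fingers measure 130 mm over their backs; the gripper's body (75 mm by 190 mm) begins 47 mm behind the grasp point.
Start: joints at [-1.451, 0.342, 1.524, -0, 1.275, -0.146], TCP at [137.93, -506.58, 194.641] pointing down, gripper open.
Joint ranges: [-2.53, 2.53], [-0.77, 2.02], [0.04, 2.7], [-1, 4.14], [0.28, 2.66], [-3.11, 3.11]. Speed limits (rad/s): [2.57, 2.57, 3.14, 3.14, 3.14, 3.14].

### API

Orientations are given as [roll, pitch, yaw] about the fixed x, y, z axes, in that order (R = Rz(yaw) Ry(pitch) Rx(roll)).
In Python, from plant import bot gives the robot as it stands. The module is installed in compiled form; this text tells all that it offers.
- The arm moves only by the tool carry_out, never from a script. Its argument "plan" is a list of rows, each an object of numbers: "tx", "ty", "tz": the shift along the world's x, y, z in mm; "rx", "ry", "rz": the turn, a rotation vector about the world's x, y, z in rad. A call has 1 to 12 rows; each row shifts and turns the commanded pose from where the row before left it; what a row does not reach is not made up. A row lasts 1/10 s, in which the tool goes at most 50 mm and 8.59 degrees, less where a joint would pass 70% of its speed; a pose out of reach is approached as far as the arm can. A call with a gripper value outside its range is refused whole. "gripper" is the closure, from 0 (fully open) to 1 (shut), set as the call begins (left out, the last holds). The fingers move at their own pace and stop on an object; the grip force is fixed at half the most. Time passes only in rows, so rows that do not move let the fingers close. It gives the time, the measured TCP pose, the force, the opening and the grip force at its end, in the units of the state.
- bot.get_obs(): the state, without advancing time (a new reading comes with each control period).
- bot.capture(name): name is "scene" or "top" or "wrist"; returns the picture (400x640x3 uint8, red, green, blue); there is no depth.
- bot.camera_model(name): a dict with "camera_matrix" (3x3 intrinsics, pixels), "R" (3x3) and "t" (3): a world point X has camera coordinates R X + t. Camera axes: x right, y down, z forward; pixel columns grow to the right and rows downward; lengths in mm; the calibration is good to about 2 mm. A picture is of the moment at which its call begins: read the wrist's pose just before it. camera_model takes no time and is no camera call; for the wrist camera it gives the pose at the moment of the call.
- bot.close_job(): hands the job in; it is judged then, once.
The state is a dict: "time": time; "joint_positions": joint angles; "dq": joint speeds; "tau": joint torques, N m; "tool_pos": TCP position; "tcp_rot": TCP orientation; "contact_force": force on the tool from outside, world axes, zero at the start; "moment": the same for the moment, N m; "grip_width": finger opening in mm; "finger_force": force on a finger pad.
Only numpy, scipy, OpenCV 4.12 (cv2) and the standard library are available. Lean on these libraries where they do the work, as an engineer would, in place of code of your own. Each camera call takes 0.05 s, during which the arm holds its last target. There are 200 camera calls.

### The job

Put the lid onto the open hard case so that it sits fully home on the rim, let go of it, then fold the four clip flaps down onto the lid, one after another in any order. Seat each clip, as it comes down flat, with a firm push of the fingertips of a good 2 kg (20 to 25 N) held for half a second before going on to the next, and leave all four flat and snapped over. Be gentle: never bear on the case or its clips with more than 5 kg (50 N), however briefly, and leave the jar, the can and the hammer alone.

Things in the scene. Friction and masses are not known exactly. Their poses are not given: they have to be found in the camera images.
- case: open-topped black hard case, 140 (its x) x 170 (its y) x 100 mm high, walls 6 mm, mouth 128 x 158 mm; screwed to the bench. Origin: centre of its underside, on the bench; z up. Four clips are hinged just outside its rim, one at the middle of each side: front (-x side), back (+x), left (+y), right (-y).
- lid: loose black lid, 0.2 to 0.4 kg. Origin: centre of its underside; z up. Lowest is a plug 12 mm deep (lower half 116 x 146 mm, upper half 124 x 154 mm) that enters the case's mouth, 2 mm to spare each side; then the cover 136 (its x) x 166 (its y) x 8 mm that rests on the rim. Seated, its origin is 88 mm above the case's. Fits also half a turn round.
- lid_grip (a point): middle of the lid's bar handle: the bar runs along the lid's y, 60 mm long, 18 mm wide (grip across the lid's x), 14 mm high, centred 52 mm above the lid's origin, with 25 mm free below it between its two feet.
- clip_front (a joint): hinge angle (rad) of the front clip flap, an aluminium plate 60 mm wide, 52 mm from hinge line to free edge, 6 mm thick. 0 = flat on the seated lid, 1.57 = upright, 2.2 = leaning out at its stop; it starts between 1.7 and 2.0. Friction holds it above about 1.7; below that a spring pushes it back open, and only under about 0.1 does it pull itself shut and hold the lid down.
- clip_front_hinge (a point): middle of the front clip's hinge line, 76 mm from the case's centre along the case's -x, 108 mm above the bench (level with the seated lid's top face). The flap folds from here towards the case's centre.
- clip_front_pad (a point): the place to push on the front clip: on its outer face (the upper one when folded), 40 mm from the hinge line, middle of its width. Its x axis points from free edge to hinge, z out of the outer face. Pushing here takes up to about 10 N (most near 0.9 rad); flat on the lid it is rigid (come down the last 8 mm at about 10 mm/s).
- clip_back (a joint): hinge angle (rad) of the back clip flap, an aluminium plate 60 mm wide, 52 mm from hinge line to free edge, 6 mm thick. 0 = flat on the seated lid, 1.57 = upright, 2.2 = leaning out at its stop; it starts between 1.7 and 2.0. Friction holds it above about 1.7; below that a spring pushes it back open, and only under about 0.1 does it pull itself shut and hold the lid down.
- clip_back_hinge (a point): middle of the back clip's hinge line, 76 mm from the case's centre along the case's +x, 108 mm above the bench (level with the seated lid's top face). The flap folds from here towards the case's centre.
- clip_back_pad (a point): the place to push on the back clip: on its outer face (the upper one when folded), 40 mm from the hinge line, middle of its width. Its x axis points from free edge to hinge, z out of the outer face. Pushing here takes up to about 10 N (most near 0.9 rad); flat on the lid it is rigid (come down the last 8 mm at about 10 mm/s).
- clip_left (a joint): hinge angle (rad) of the left clip flap, an aluminium plate 60 mm wide, 52 mm from hinge line to free edge, 6 mm thick. 0 = flat on the seated lid, 1.57 = upright, 2.2 = leaning out at its stop; it starts between 1.7 and 2.0. Friction holds it above about 1.7; below that a spring pushes it back open, and only under about 0.1 does it pull itself shut and hold the lid down.
- clip_left_hinge (a point): middle of the left clip's hinge line, 91 mm from the case's centre along the case's +y, 108 mm above the bench (level with the seated lid's top face). The flap folds from here towards the case's centre.
- clip_left_pad (a point): the place to push on the left clip: on its outer face (the upper one when folded), 40 mm from the hinge line, middle of its width. Its x axis points from free edge to hinge, z out of the outer face. Pushing here takes up to about 10 N (most near 0.9 rad); flat on the lid it is rigid (come down the last 8 mm at about 10 mm/s).
- clip_right (a joint): hinge angle (rad) of the right clip flap, an aluminium plate 60 mm wide, 52 mm from hinge line to free edge, 6 mm thick. 0 = flat on the seated lid, 1.57 = upright, 2.2 = leaning out at its stop; it starts between 1.7 and 2.0. Friction holds it above about 1.7; below that a spring pushes it back open, and only under about 0.1 does it pull itself shut and hold the lid down.
- clip_right_hinge (a point): middle of the right clip's hinge line, 91 mm from the case's centre along the case's -y, 108 mm above the bench (level with the seated lid's top face). The flap folds from here towards the case's centre.
- clip_right_pad (a point): the place to push on the right clip: on its outer face (the upper one when folded), 40 mm from the hinge line, middle of its width. Its x axis points from free edge to hinge, z out of the outer face. Pushing here takes up to about 10 N (most near 0.9 rad); flat on the lid it is rigid (come down the last 8 mm at about 10 mm/s).
- jar: bystander: glass screw jar, 68 mm across, 90 mm high; origin under its centre
- hammer: bystander: hammer lying on the bench to the left of the work; origin under its middle
- can: bystander: plain grey can, 56 mm across, 110 mm high; origin under its centre
There are look-alikes about, which are no part of the job. Leave any orange look-alike of the lid alone.

How it is judged (in metres and radians):
On the way, in this order (a step that is already met when the one before it is completed fails the run):
1. the lid sits home on the case, level, with no clip folded yet and nothing holding it (horizontal distance between lid and case below 0.005 m and z of lid in the frame of case between 0.085 and 0.091 m and angle between lid's own z axis and vertical below 0.03 rad and angle between the x axis of lid and the x axis of case, either way round below 0.06 rad and value of joint each of clip_front, clip_back, clip_left, clip_right above 0.9 rad and contact force between the fingers and lid below 0.5 N), for 0.2 s.
2. a first clip lies flat while the fingers press with over 18 N (value of joint any of clip_front, clip_back, clip_left, clip_right below 0.06 rad and contact force between the fingers and case above 18 N), for 0.3 s.
3. two clips lie flat while the fingers press with over 18 N ((value of joint each of clip_front, clip_back below 0.06 rad or value of joint each of clip_front, clip_left below 0.06 rad or value of joint each of clip_front, clip_right below 0.06 rad or value of joint each of clip_back, clip_left below 0.06 rad or value of joint each of clip_back, clip_right below 0.06 rad or value of joint each of clip_left, clip_right below 0.06 rad) and contact force between the fingers and case above 18 N), for 0.3 s.
4. three clips lie flat while the fingers press with over 18 N ((value of joint each of clip_front, clip_back, clip_left below 0.06 rad or value of joint each of clip_front, clip_back, clip_right below 0.06 rad or value of joint each of clip_front, clip_left, clip_right below 0.06 rad or value of joint each of clip_back, clip_left, clip_right below 0.06 rad) and contact force between the fingers and case above 18 N), for 0.3 s.
5. all four clips lie flat while the fingers press with over 18 N (value of joint each of clip_front, clip_back, clip_left, clip_right below 0.06 rad and contact force between the fingers and case above 18 N), for 0.3 s.
At the end, for the whole second after the job is handed in: The lid is home on the case (centred within 5 mm, origin 85 to 91 mm above the case's, level within 0.03 rad, square within 0.06 rad) and at rest, and all four clips lie flat on it, snapped over (each joint between -0.07 and 0.06 rad) (horizontal distance between lid and case below 0.005 m and z of lid in the frame of case between 0.085 and 0.091 m and angle between lid's own z axis and vertical below 0.03 rad and angle between the x axis of lid and the x axis of case, either way round below 0.06 rad and value of joint clip_front between -0.07 and 0.06 rad and value of joint clip_back between -0.07 and 0.06 rad and value of joint clip_left between -0.07 and 0.06 rad and value of joint clip_right between -0.07 and 0.06 rad and velocity of joint each of clip_front, clip_back, clip_left, clip_right below 0.1 rad/s and linear speed of lid below 0.02 m/s); the robot touches nothing.
It fails at once if the robot bears on the case or its clips with more than 50 N (contact force between any of the fingers, the arm and case above 50 N).
It fails at once if the jar, can or hammer is moved more than 20 mm (distance of any of jar, hammer, can from where it was at the start of the episode above 0.02 m).
It also fails if it takes over 72 s, if anything falls off the work surface, if the arm or the gripper's body presses on something with over 40 N, if the wrist force passes 120 N, or if a joint passes its speed limit or range.

## Working session

There is one attempt and no reset: what is moved stays moved. The work goes in short steps, Python scripts to look and compute and a tool call to move; the robot and the scene stay as the last step left them, time stands still between calls to the robot, and variables do not carry over. Pictures are saved under pics/ and viewed, at most 10 in all, crops included, and the job is handed in when it is done.

Besides the shell and the picture viewer there is one more tool, called after "Request:" as name(argument=value, ...), one argument or row to a line, values as JSON. carry_out: Moves the arm, as the interface text tells. Its arguments: {"type":"object","properties":{"plan":{"type":"array"},"gripper":{"type":"number"}},"required":["plan"]}

```bash
mkdir -p pics; python3 - <<'E'
from plant import bot
import cv2,numpy as np
for n in("top","scene"):
    im=bot.capture(n); cv2.imwrite(f"pics/{n}0.png",im[:,:,::-1])
    m=bot.camera_model(n); print(n,np.round(m["camera_matrix"],1).tolist(),np.round(-m["R"].T@m["t"],0), np.round(m["R"],2).tolist())
print(bot.get_obs(),bot.grip_point_offset)
E
```

```text
top [[470.2, 0.0, 324.6], [0.0, 470.2, 195.6], [0.0, 0.0, 1.0]] [ 351.   45. 1089.] [[-0.01, -1.0, -0.01], [-0.99, 0.01, -0.17], [0.17, 0.01, -0.99]]
scene [[394.6, 0.0, 316.0], [0.0, 394.6, 204.6], [0.0, 0.0, 1.0]] [930. 339. 730.] [[-0.58, 0.82, 0.01], [0.64, 0.47, -0.61], [-0.5, -0.34, -0.8]]
{'time': 0.1, 'joint_positions': array([-1.45100269e+00,  3.42676805e-01,  1.52487591e+00,  8.44539397e-07,
        1.27538767e+00, -1.45977050e-01]), 'dq': array([ 9.71640938e-05, -4.08050099e-04, -2.68955261e-03,  1.83658796e-03,
       -1.27182824e-03, -4.07897643e-04]), 'tau': array([ 1.85605873e-03, -4.32003736e+01, -2.44696552e+01,  7.19701289e-02,
        5.26245323e-02, -3.89645811e-05]), 'tool_pos': array([ 137.8801813 , -506.17611765,  194.01806136]), 'tcp_rot': array([-3.14025938e+00, -1.96838376e-04,  2.65770311e-01]), 'contact_force': array([ 0.17892145, -0.01829733, -0.10445246]), 'moment': array([-0.01765591,  0.01262769,  0.02202885]), 'finger_force': 0.0, 'grip_width': 91.75282957751516} 18.8
```

View pics/top0.png

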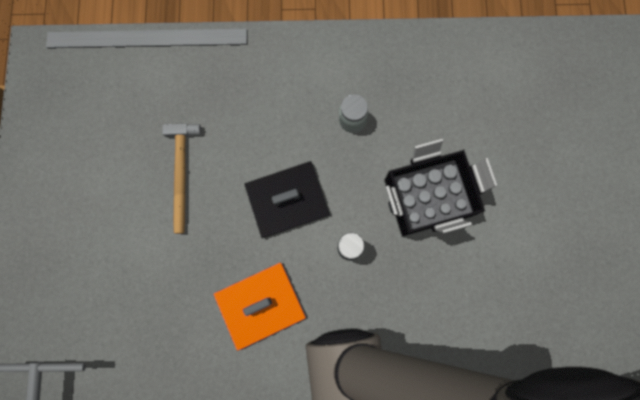

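View pics/scene0.png

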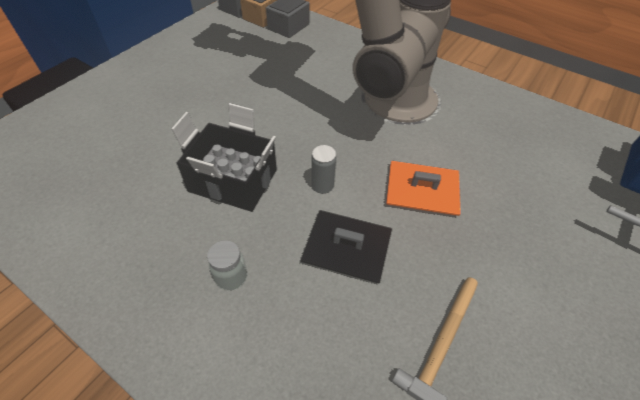

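The top view shows the black lid at (287,200), its bar at (286,197). Look-alikes are the orange lid at (260,307), which is excluded, and the black case at (435,193). The can (351,246) and jar (354,110) stand between lid and case. I choose the black lid at (287,200).

```bash
cat > h.py <<'E'
from plant import bot
import cv2,numpy as np
def cast(m,uv,z):
    uv=np.atleast_2d(np.array(uv,float)); K,R,t=m["camera_matrix"],np.array(m["R"]),np.array(m["t"]).ravel()
    d=(R.T@np.linalg.inv(K)@np.c_[uv,np.ones(len(uv))].T).T; c=-R.T@t
    return (c+d*((z-c[2])/d[:,2])[:,None])[:,:2]
def proj(m,X):
    p=(np.array(m["R"])@np.atleast_2d(X).T).T+np.array(m["t"]).ravel(); q=(np.array(m["camera_matrix"])@p.T).T
    return q[:,:2]/q[:,2:]
def snap(n,f=None):
    m=bot.camera_model(n); im=np.ascontiguousarray(bot.capture(n)[:,:,::-1])
    if f: cv2.imwrite(f"pics/{f}.png",im)
    return m,im
def blobs(mask,amin):
    c,_=cv2.findContours(mask,cv2.RETR_EXTERNAL,cv2.CHAIN_APPROX_NONE)
    return sorted([k[:,0] for k in c if cv2.contourArea(k)>amin],key=lambda k:-cv2.contourArea(k))
def rect(P):
    (c,s,a)=cv2.minAreaRect(P.astype(np.float32)); return np.round(c,1),np.round(s,1),round(a,2)
E
python3 - <<'E'
from h import *
m=bot.camera_model("top"); im=cv2.imread("pics/top0.png")
k=((im.max(2)<45)*255).astype(np.uint8)
k[330:]=0
k=cv2.morphologyEx(k,cv2.MORPH_CLOSE,np.ones((3,3)))
for b in blobs(k,800):
    print(b.mean(0),"lid z20",rect(cast(m,cv2.convexHull(b)[:,0],20)),"case z100",rect(cast(m,cv2.convexHull(b)[:,0],100)))
cr=im[130:260,220:520]; cv2.imwrite("pics/crop.png",cv2.resize(cr,None,fx=2.6,fy=2.6,interpolation=cv2.INTER_CUBIC))
for n,p in dict(can=(351,244),jar=(354,107)).items(): print(n,cast(m,[p],100))
w=bot.camera_model("wrist");o=bot.get_obs();c=-w["R"].T@w["t"]
from scipy.spatial.transform import Rotation as Ro
T=Ro.from_euler("xyz",o["tcp_rot"]).as_matrix()
print("cam in tool",T.T@(c-o["tool_pos"]),np.round(w["R"]@T,3).tolist(),w["camera_matrix"].tolist())
E
```

```text
[286.84188034 199.79487179] lid z20 (array([525.1, 144. ]), array([132.9, 161.9]), 18.19) case z100 (array([512. , 136.6]), array([122.9, 149.8]), 18.19)
[442.35275081 178.09708738] lid z20 (array([ 540.5, -193.6]), array([154.2, 205.3]), 12.06) case z100 (array([ 526.3, -175.7]), array([142.7, 190. ]), 12.06)
can [[415.30778782   2.1444158 ]]
jar [[716.06445068 -10.24228426]]
cam in tool [  78.01180221   -0.43882733 -188.27553933] [[0.001, 1.0, -0.001], [-0.959, 0.001, -0.285], [-0.285, 0.001, 0.959]] [[349.49164799695995, 0.0, 318.6743152044786], [0.0, 349.49164799695995, 203.9223133408932], [0.0, 0.0, 1.0]]
```

View pics/crop.png

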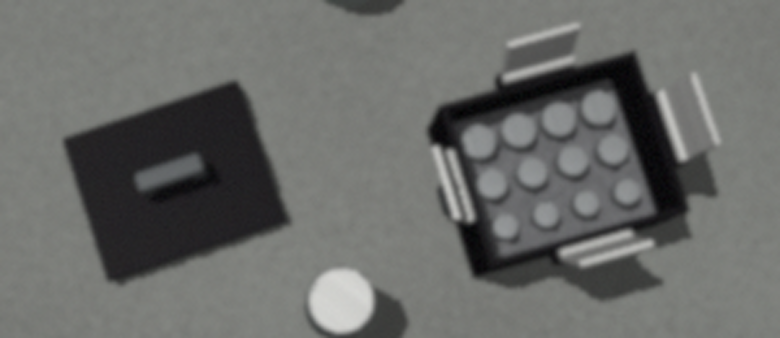

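The crop confirms the choice: the black lid is on the left (crop 177,180) with a grey bar, and the case is on the right (560,165) with four bright clips standing up. I'll move so the wrist camera sits over the case.

Request:
carry_out(
  plan=[
    {"tx": 38,"ty": 23,"tz": 10,"rz": 0.147},
    {"tx": 38,"ty": 23,"tz": 10,"rz": 0.147},
    {"tx": 38,"ty": 23,"tz": 10,"rz": 0.147},
    {"tx": 38,"ty": 23,"tz": 10,"rz": 0.147},
    {"tx": 38,"ty": 23,"tz": 10,"rz": 0.147},
    {"tx": 38,"ty": 23,"tz": 10,"rz": 0.147},
    {"tx": 38,"ty": 23,"tz": 10,"rz": 0.147},
    {"tx": 38,"ty": 23,"tz": 10,"rz": 0.147},
    {"tx": 38,"ty": 23,"tz": 10,"rz": 0.147},
    {"tx": 38,"ty": 23,"tz": 10,"rz": 0.147},
    {"tx": 38,"ty": 23,"tz": 6,"rz": 0.147},
    {},
  ],
)

```text
invalid input at $.plan[0]: expected keys tx, ty, tz, rx, ry, rz
```

```bash
python3 - <<'E'
from h import *
o=bot.get_obs();print(o["tool_pos"],o["tcp_rot"],o["joint_positions"])
m,im=snap("wrist","w1"); np.save("w1.npy",{k:np.array(v) for k,v in m.items()},allow_pickle=True)
E
```

```text
[ 137.8801813  -506.17611765  194.01806136] [-3.14025938e+00 -1.96838376e-04  2.65770311e-01] [-1.45100269e+00  3.42676805e-01  1.52487591e+00  8.44539397e-07
  1.27538767e+00 -1.45977050e-01]
```

View pics/w1.png

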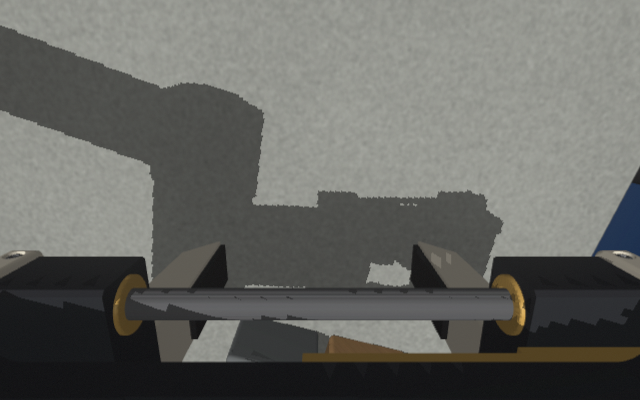

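The move was refused because every row needs all six keys, so this picture only shows bench and the fingers (v > 240). Repeating the move.

Request:
carry_out(
  plan=[
    {"tx": 38,"ty": 23,"tz": 10,"rx": 0,"ry": 0,"rz": 0.147},
    {"tx": 38,"ty": 23,"tz": 10,"rx": 0,"ry": 0,"rz": 0.147},
    {"tx": 38,"ty": 23,"tz": 10,"rx": 0,"ry": 0,"rz": 0.147},
    {"tx": 38,"ty": 23,"tz": 10,"rx": 0,"ry": 0,"rz": 0.147},
    {"tx": 38,"ty": 23,"tz": 10,"rx": 0,"ry": 0,"rz": 0.147},
    {"tx": 38,"ty": 23,"tz": 10,"rx": 0,"ry": 0,"rz": 0.147},
    {"tx": 38,"ty": 23,"tz": 10,"rx": 0,"ry": 0,"rz": 0.147},
    {"tx": 38,"ty": 23,"tz": 10,"rx": 0,"ry": 0,"rz": 0.147},
    {"tx": 38,"ty": 23,"tz": 10,"rx": 0,"ry": 0,"rz": 0.147},
    {"tx": 38,"ty": 23,"tz": 10,"rx": 0,"ry": 0,"rz": 0.147},
    {"tx": 38,"ty": 23,"tz": 6,"rx": 0,"ry": 0,"rz": 0.147},
    {"tx": 0,"ty": 0,"tz": 0,"rx": 0,"ry": 0,"rz": 0},
  ],
)

```text
time: 1.35
tool_pos: [559.7, -250.1, 300.2]
tcp_rot: [3.14, -0.001, 1.892]
contact_force: [-0.1, -0.2, -1.6]
grip_width: 92.0
finger_force: 0.0
```

```bash
python3 - <<'E'
from h import *
o=bot.get_obs();print(o["tool_pos"],o["tcp_rot"],o["joint_positions"])
m,im=snap("wrist","w2"); np.save("w2.npy",{k:np.array(v) for k,v in m.items()},allow_pickle=True)
E
```

```text
[ 559.71217984 -250.07263417  300.18253937] [ 3.13985453e+00 -7.11334665e-04  1.89216593e+00] [-0.54615805  0.46363788  1.05146691  0.00178846  1.62590627 -0.867428  ]
```

View pics/w2.png

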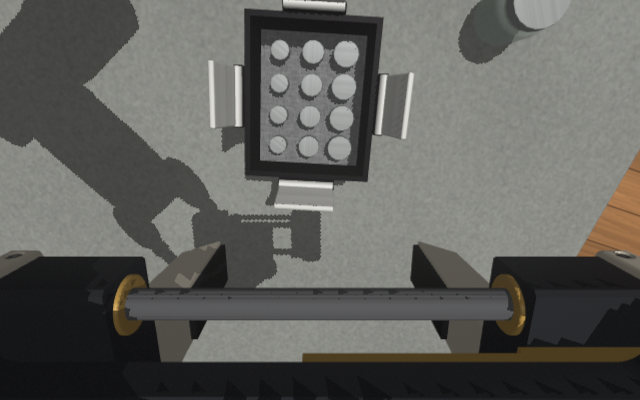

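The case rim is clear here, with corners near (247,10), (383,17), (368,181) and (246,178). The clips stand outward on all four sides and the jar is at (540,10).

```bash
python3 - <<'E'
from h import *
m=np.load("w2.npy",allow_pickle=True).item(); im=cv2.imread("pics/w2.png")
print(im[90,248:266].max(1), im[90,360:385].max(1), im[165:185,290].max(1), im[8:40,300].max(1))
for th in(50,60):
    k=((im.max(2)<th)*255).astype(np.uint8); k[220:]=0; k[:,:235]=0;k[:,395:]=0
    k=cv2.morphologyEx(k,cv2.MORPH_OPEN,np.ones((5,5)))
    b=blobs(k,800)[0]; h=cv2.convexHull(b)[:,0]
    print(th,rect(cast(m,h,100)))
    q=cv2.approxPolyDP(cv2.convexHull(b),6,True)[:,0]; P=cast(m,q,100); print(q.tolist(),P.round(1).tolist())
    if len(P)==4: print(P.mean(0),[ (np.linalg.norm(P[i]-P[i-1]).round(1), np.degrees(np.arctan2(*(P[i]-P[i-1])[::-1])).round(1)) for i in range(4)])
E
```

```text
[ 44  44  35  31  31  31  29  31  31  31  31  31  69 115 123 120 118 118] [ 64  63  53  34  30  30  31  31  30  31  34  48  51  50  52  50  34  32
  54 118 154 179 198 219 224] [ 33  32  33  35  33  34  34  36  41  41  40  41  39  37  46 132 182 206
 222 229] [74 42 25 26 41 49 48 49 50 48 40 24 24 24 24 24 24 24 26 26 23 26 25 41
 57 62 61 62 62 62 62 61]
50 (array([ 527.8, -179.8]), array([142.5, 173.5]), 14.99)
[[245, 10], [302, 9], [376, 23], [366, 180], [246, 174]] [[439.7, -118.1], [493.2, -99.2], [567.6, -87.7], [615.1, -242.0], [483.9, -278.4]]
60 (array([ 527.4, -179.7]), array([143.5, 174. ]), 15.2)
[[245, 9], [382, 18], [366, 180], [246, 174]] [[439.5, -117.2], [571.7, -81.5], [615.1, -242.0], [483.9, -278.4]]
[ 527.53130454 -179.76730571] [(np.float64(167.2), np.float64(105.4)), (np.float64(137.0), np.float64(15.1)), (np.float64(166.2), np.float64(-74.9)), (np.float64(136.1), np.float64(-164.5))]
```

Case: centre about (527.6, -179.8), yaw about 15.1°. Next, the lid seen from the same wrist orientation, so the camera bias cancels.

Request:
carry_out(
  plan=[
    {"tx": 0,"ty": 40,"tz": -5,"rx": 0,"ry": 0,"rz": 0},
    {"tx": -2,"ty": 40,"tz": -10,"rx": 0,"ry": 0,"rz": 0},
    {"tx": -2,"ty": 40,"tz": -10,"rx": 0,"ry": 0,"rz": 0},
    {"tx": -2,"ty": 40,"tz": -10,"rx": 0,"ry": 0,"rz": 0},
    {"tx": -2,"ty": 40,"tz": -10,"rx": 0,"ry": 0,"rz": 0},
    {"tx": -2,"ty": 40,"tz": -10,"rx": 0,"ry": 0,"rz": 0},
    {"tx": 0,"ty": 40,"tz": -10,"rx": 0,"ry": 0,"rz": 0},
    {"tx": 0,"ty": 40,"tz": -5,"rx": 0,"ry": 0,"rz": 0},
    {"tx": 0,"ty": 0,"tz": 0,"rx": 0,"ry": 0,"rz": 0},
    {"tx": 0,"ty": 0,"tz": 0,"rx": 0,"ry": 0,"rz": 0},
  ],
)

```text
time: 2.4
tool_pos: [545.3, 66.1, 230.4]
tcp_rot: [-3.141, 0.0, 1.883]
contact_force: [-0.1, -0.5, 0.6]
grip_width: 91.9
finger_force: 0.0
```

```bash
python3 - <<'E'
from h import *
o=bot.get_obs();print(o["tool_pos"],o["tcp_rot"],o["joint_positions"])
m,im=snap("wrist","w3")
k=((im.max(2)<60)*255).astype(np.uint8); k[235:]=0
k=cv2.morphologyEx(k,cv2.MORPH_OPEN,np.ones((5,5)))
for b in blobs(k,1500):
    h=cv2.convexHull(b)[:,0]; print(b.mean(0),len(b),rect(cast(m,h,20)))
    q=cv2.approxPolyDP(cv2.convexHull(b),6,True)[:,0]; P=cast(m,q,20); print(q.tolist(),P.round(1).tolist(),P.mean(0))
E
```

```text
[545.33658698  66.09888115 230.41917073] [-3.14070667e+00  4.07745602e-04  1.88295930e+00] [-1.84788682e-02  3.62910431e-01  1.39287857e+00 -6.84890319e-04
  1.38650931e+00 -3.30515917e-01]
[325.06654676  87.05935252] 556 (array([526.9, 147.9]), array([134.4, 163.7]), 18.35)
[[389, 10], [383, 166], [268, 168], [260, 12]] [[563.5, 245.6], [615.3, 93.2], [489.8, 50.1], [438.6, 203.3]] [526.80915929 148.04584498]
```

View pics/w3.png

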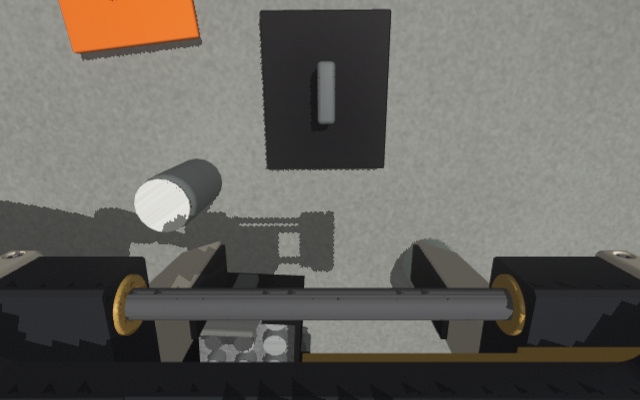

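Lid, seen clearly: corners (389,10), (383,166), (268,168) and (260,12), bar at (326,92). Its centre is about (526.9, 148.0) and its yaw 18.35°. Descending over the bar.

Request:
carry_out(
  plan=[
    {"tx": -6,"ty": 27,"tz": -30,"rx": 0,"ry": 0,"rz": 0.008},
    {"tx": -6,"ty": 27,"tz": -30,"rx": 0,"ry": 0,"rz": 0},
    {"tx": -6,"ty": 28,"tz": -30,"rx": 0,"ry": 0,"rz": 0},
    {"tx": 0,"ty": 0,"tz": -30,"rx": 0,"ry": 0,"rz": 0},
    {"tx": 0,"ty": 0,"tz": -20,"rx": 0,"ry": 0,"rz": 0},
    {"tx": 0,"ty": 0,"tz": 0,"rx": 0,"ry": 0,"rz": 0},
    {"tx": 0,"ty": 0,"tz": 0,"rx": 0,"ry": 0,"rz": 0},
  ],
)

```text
time: 3.15
tool_pos: [528.6, 147.1, 91.3]
tcp_rot: [3.141, 0.0, 1.889]
contact_force: [-0.5, 0.3, -0.2]
grip_width: 91.8
finger_force: 0.0
```

```bash
python3 - <<'E'
from h import *
o=bot.get_obs();print(o["tool_pos"],o["tcp_rot"],o["dq"].round(3))
m,im=snap("wrist","w4")
g=im[60:235,200:450].max(2); 
k=((im.max(2)<50)*255).astype(np.uint8); k[235:]=0
for b in blobs(k,1500): print(b.mean(0),b.min(0),b.max(0))
E
```

```text
[528.58393229 147.09101063  91.26012636] [3.14111983e+00 2.78959522e-04 1.88864602e+00] [ 0.006 -0.022 -0.022  0.001  0.     0.002]
[311.16245487 183.84356197] [231 126] [397 234]
```

View pics/w4.png

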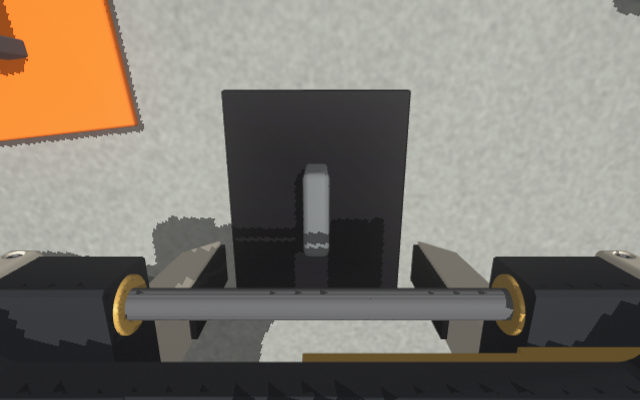

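```bash
python3 - <<'E'
from h import *
m=bot.camera_model("wrist")
A=cast(m,[[304,174],[329,174],[328,255],[302,255]],59); print(A.round(1).tolist(),A.mean(0))
B=cast(m,[[222,90],[410,90]],20);print(B,np.linalg.norm(B[1]-B[0]))
# lid centre from far edge: 83 mm inward along -lid y
d=B[1]-B[0]; a=np.arctan2(d[1],d[0]); print(np.degrees(a), B.mean(0)+83*np.array([np.sin(a),-np.cos(a)]))
E
```

```text
[[511.3, 174.7], [526.6, 179.7], [544.2, 125.6], [527.2, 120.0]] [527.30194814 150.02612621]
[[438.90133296 206.01745841]
 [565.28785961 247.73888845]] 133.09482275302366
18.268562609147036 [528.11272848 148.06157114]
```

Request:
carry_out(
  plan=[
    {"tx": -1.5,"ty": 1,"tz": -18,"rx": 0,"ry": 0,"rz": 0},
    {"tx": 0,"ty": 0,"tz": -18,"rx": 0,"ry": 0,"rz": 0},
    {"tx": 0,"ty": 0,"tz": -14,"rx": 0,"ry": 0,"rz": 0},
    {"tx": 0,"ty": 0,"tz": -7,"rx": 0,"ry": 0,"rz": 0},
    {"tx": 0,"ty": 0,"tz": 0,"rx": 0,"ry": 0,"rz": 0},
  ],
)

```text
time: 3.7
tool_pos: [526.8, 149.0, 34.0]
tcp_rot: [3.141, 0.0, 1.89]
contact_force: [-0.2, -0.0, 0.6]
grip_width: 91.6
finger_force: 0.0
```

Request:
carry_out(
  gripper=1,
  plan=[
    {"tx": 0,"ty": 0,"tz": 0,"rx": 0,"ry": 0,"rz": 0},
    {"tx": 0,"ty": 0,"tz": 0,"rx": 0,"ry": 0,"rz": 0},
    {"tx": 0,"ty": 0,"tz": 0,"rx": 0,"ry": 0,"rz": 0},
    {"tx": 0,"ty": 0,"tz": 0,"rx": 0,"ry": 0,"rz": 0},
    {"tx": 0,"ty": 0,"tz": 0,"rx": 0,"ry": 0,"rz": 0},
    {"tx": 0,"ty": 0,"tz": 0,"rx": 0,"ry": 0,"rz": 0},
    {"tx": 0,"ty": 0,"tz": 0,"rx": 0,"ry": 0,"rz": 0},
    {"tx": 0,"ty": 0,"tz": 0,"rx": 0,"ry": 0,"rz": 0},
  ],
)

```text
time: 4.5
tool_pos: [526.4, 149.4, 33.6]
tcp_rot: [-3.142, -0.0, 1.891]
contact_force: [-0.1, 0.1, -0.2]
grip_width: 32.4
finger_force: 0.0
```

Request:
carry_out(
  plan=[
    {"tx": 0,"ty": 0,"tz": 0,"rx": 0,"ry": 0,"rz": 0},
    {"tx": 0,"ty": 0,"tz": 0,"rx": 0,"ry": 0,"rz": 0},
    {"tx": 0,"ty": 0,"tz": 0,"rx": 0,"ry": 0,"rz": 0},
    {"tx": 0,"ty": 0,"tz": 0,"rx": 0,"ry": 0,"rz": 0},
    {"tx": 0,"ty": 0,"tz": 0,"rx": 0,"ry": 0,"rz": 0},
  ],
)

```text
time: 5.0
tool_pos: [526.4, 149.4, 33.6]
tcp_rot: [3.142, -0.0, 1.891]
contact_force: [0.6, -0.1, 0.6]
grip_width: 0.8
finger_force: 0.0
```

```bash
python3 - <<'E'
from h import *
print(bot.get_obs())
a,im=snap("wrist"); b,t=snap("scene")
cv2.imwrite("pics/x5.png",np.hstack([im[60:400,150:500],t[100:300,280:480].repeat(2,0).repeat(2,1)[:340,:400]]))
E
```

```text
{'time': 5.0, 'joint_positions': array([ 1.36479718e-01,  5.60145436e-01,  1.66501049e+00,  3.40176072e-05,
        9.16372695e-01, -1.83544295e-01]), 'dq': array([-9.58490105e-04,  9.37252044e-04, -4.84207848e-05,  9.94523962e-04,
       -5.03721590e-04,  1.45090578e-03]), 'tau': array([ 1.55623811e-04, -4.86296511e+01, -1.90630049e+01,  5.82231337e-02,
        5.18211897e-02,  1.52159209e-04]), 'tool_pos': array([526.42329585, 149.42218239,  33.62155177]), 'tcp_rot': array([ 3.14152477e+00, -1.48509557e-05,  1.89079963e+00]), 'contact_force': array([ 0.55164753, -0.1428166 ,  0.62102594]), 'moment': array([ 0.00021641, -0.1646368 , -0.02055203]), 'finger_force': 0.0, 'grip_width': 0.7637341567970525}
```

View pics/x5.png

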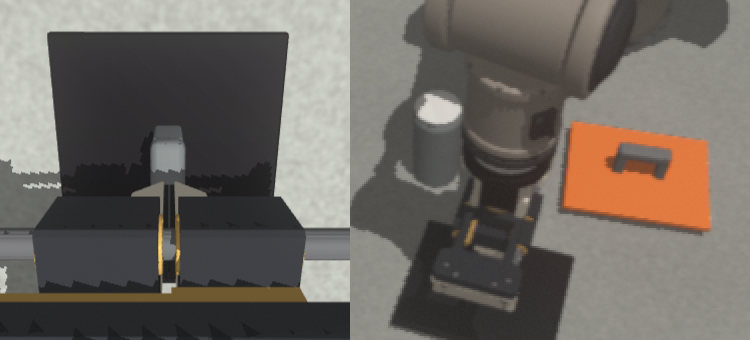

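The wrist crop shows the bar at crop (168,160), running into the closed fingers at (168,190). The gripper reads 0.8 mm, so nothing was gripped. I'll lift straight up a little and check numerically whether the lid moved.

Request:
carry_out(
  plan=[
    {"tx": 0,"ty": 0,"tz": 10,"rx": 0,"ry": 0,"rz": 0},
    {"tx": 0,"ty": 0,"tz": 20,"rx": 0,"ry": 0,"rz": 0},
    {"tx": 0,"ty": 0,"tz": 27,"rx": 0,"ry": 0,"rz": 0},
    {"tx": 0,"ty": 0,"tz": 0,"rx": 0,"ry": 0,"rz": 0},
    {"tx": 0,"ty": 0,"tz": 0,"rx": 0,"ry": 0,"rz": 0},
  ],
)

```text
time: 5.6
tool_pos: [526.8, 149.5, 91.5]
tcp_rot: [3.14, 0.0, 1.891]
contact_force: [-0.2, -0.6, -0.8]
grip_width: 0.2
finger_force: 0.0
```

```bash
python3 - <<'E'
from h import *
o=bot.get_obs();print(o["tool_pos"],o["tcp_rot"],o["grip_width"],o["contact_force"])
m,im=snap("wrist","w6")
def lid(im,m):
    k=((im.max(2)<50)*255).astype(np.uint8); k[235:]=0
    k=cv2.morphologyEx(k,cv2.MORPH_OPEN,np.ones((5,5)))
    b=blobs(k,1500)[0]; print("lid far edge px",b[b[:,1]<b[:,1].min()+3].min(0),b[b[:,1]<b[:,1].min()+3].max(0))
lid(cv2.imread("pics/w4.png"),m); lid(im,m)
for f in("w4","w6"):
    I=cv2.imread(f"pics/{f}.png"); k=((I.min(2)>75)*255).astype(np.uint8)
    sub=k[140:258,270:370]; b=blobs(np.ascontiguousarray(sub),100); print(f,[(x.min(0)+[270,140],x.max(0)+[270,140]) for x in b])
E
```

```text
[526.81309722 149.47299618  91.53276663] [3.13976219e+00 3.35247572e-04 1.89080213e+00] 0.21611025232207856 [-0.23604593 -0.62668521 -0.79481618]
lid far edge px [269 134] [296 136]
lid far edge px [285 134] [300 136]
w4 [(array([303, 165]), array([328, 234]))]
w6 [(array([305, 169]), array([330, 234])), (array([281, 241]), array([313, 257])), (array([324, 241]), array([356, 257]))]
```

View pics/w6.png

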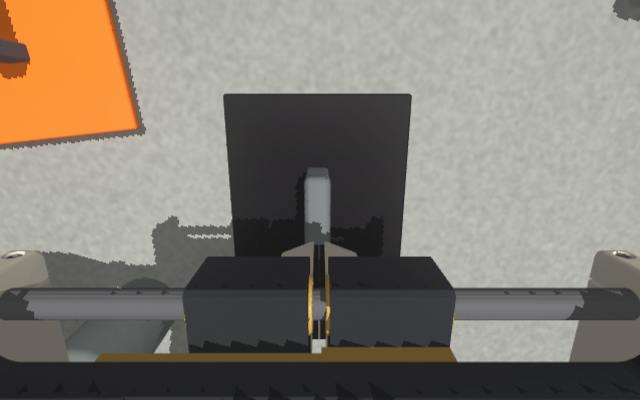

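The fingers look identical at both heights. Geometry from the image (finger edge at u=225, v=245 when 92 mm open; 75 px over closed backs) puts their ends about 25–30 mm above the stated TCP, so they closed just over the bar. A gentle touch on the bar's top (z = 59) will check this.

Request:
carry_out(
  plan=[
    {"tx": 0,"ty": 0,"tz": -20,"rx": 0,"ry": 0,"rz": 0},
    {"tx": 0,"ty": 0,"tz": -20,"rx": 0,"ry": 0,"rz": 0},
    {"tx": 0,"ty": 0,"tz": -12,"rx": 0,"ry": 0,"rz": 0},
    {"tx": 0,"ty": 0,"tz": -5,"rx": 0,"ry": 0,"rz": 0},
    {"tx": 0,"ty": 0,"tz": 0,"rx": 0,"ry": 0,"rz": 0},
    {"tx": 0,"ty": 0,"tz": -1,"rx": 0,"ry": 0,"rz": 0},
    {"tx": 0,"ty": 0,"tz": 0,"rx": 0,"ry": 0,"rz": 0},
  ],
)

```text
time: 6.35
tool_pos: [526.9, 149.5, 33.3]
tcp_rot: [3.14, 0.0, 1.891]
contact_force: [-1.2, -0.3, -0.5]
grip_width: 0.5
finger_force: 0.0
```

Request:
carry_out(
  plan=[
    {"tx": 0,"ty": 0,"tz": -1,"rx": 0,"ry": 0,"rz": 0},
    {"tx": 0,"ty": 0,"tz": 0,"rx": 0,"ry": 0,"rz": 0},
  ],
)

```text
time: 6.55
tool_pos: [526.6, 149.4, 32.0]
tcp_rot: [3.141, 0.0, 1.891]
contact_force: [0.2, -0.4, -0.4]
grip_width: 0.6
finger_force: 0.0
```

Request:
carry_out(
  plan=[
    {"tx": 0,"ty": 0,"tz": -1,"rx": 0,"ry": 0,"rz": 0},
    {"tx": 0,"ty": 0,"tz": 0,"rx": 0,"ry": 0,"rz": 0},
  ],
)

```text
time: 6.75
tool_pos: [526.4, 149.4, 30.6]
tcp_rot: [3.142, 0.0, 1.891]
contact_force: [0.2, -0.1, 0.1]
grip_width: 0.1
finger_force: 0.0
```

Request:
carry_out(
  plan=[
    {"tx": 0,"ty": 0,"tz": -1,"rx": 0,"ry": 0,"rz": 0},
    {"tx": 0,"ty": 0,"tz": 0,"rx": 0,"ry": 0,"rz": 0},
  ],
)

```text
time: 6.95
tool_pos: [526.3, 149.4, 29.5]
tcp_rot: [-3.141, -0.0, 1.891]
contact_force: [0.6, 0.3, -0.6]
grip_width: 0.7
finger_force: 0.0
```

Request:
carry_out(
  plan=[
    {"tx": 0,"ty": 0,"tz": -1,"rx": 0,"ry": 0,"rz": 0},
    {"tx": 0,"ty": 0,"tz": 0,"rx": 0,"ry": 0,"rz": 0},
  ],
)

```text
time: 7.15
tool_pos: [526.3, 149.4, 28.5]
tcp_rot: [-3.141, -0.0, 1.891]
contact_force: [0.2, 0.5, 0.3]
grip_width: 0.6
finger_force: 0.0
```

Request:
carry_out(
  plan=[
    {"tx": 0,"ty": 0,"tz": -1,"rx": 0,"ry": 0,"rz": 0},
    {"tx": 0,"ty": 0,"tz": 0,"rx": 0,"ry": 0,"rz": 0},
  ],
)

```text
time: 7.35
tool_pos: [526.3, 149.4, 27.5]
tcp_rot: [-3.141, -0.0, 1.891]
contact_force: [0.0, -0.4, -1.1]
grip_width: 0.7
finger_force: 0.0
```

Request:
carry_out(
  plan=[
    {"tx": 0,"ty": 0,"tz": -1,"rx": 0,"ry": 0,"rz": 0},
    {"tx": 0,"ty": 0,"tz": -1,"rx": 0,"ry": 0,"rz": 0},
  ],
)

```text
time: 7.55
tool_pos: [526.6, 149.5, 27.1]
tcp_rot: [3.141, 0.0, 1.891]
contact_force: [-7.0, -1.5, 20.4]
grip_width: 0.3
finger_force: 10.2
```

Request:
carry_out(
  plan=[
    {"tx": 0,"ty": 0,"tz": -1,"rx": 0,"ry": 0,"rz": 0},
    {"tx": 0,"ty": 0,"tz": -1,"rx": 0,"ry": 0,"rz": 0},
  ],
)

```text
time: 7.75
tool_pos: [526.6, 149.5, 26.9]
tcp_rot: [3.14, 0.001, 1.891]
contact_force: [-12.4, -2.5, 35.8]
grip_width: 0.2
finger_force: 18.1
```

Request:
carry_out(
  plan=[
    {"tx": 0,"ty": 0,"tz": -1,"rx": 0,"ry": 0,"rz": 0},
    {"tx": 0,"ty": 0,"tz": -1,"rx": 0,"ry": 0,"rz": 0},
  ],
)

```text
time: 7.95
tool_pos: [526.7, 149.5, 26.8]
tcp_rot: [3.139, 0.001, 1.891]
contact_force: [-17.6, -2.9, 51.7]
grip_width: 0.4
finger_force: 26.0
```

```bash
python3 - <<'E'
from h import *
m,im=snap("wrist","w7"); s,t=snap("scene","s7"); u,v=snap("top","t7")
o=bot.get_obs(); print(o["tool_pos"],proj(s,[o["tool_pos"],[527,148.3,59],[527,148.3,20]]).round(0).tolist(), proj(m,[o["tool_pos"]]))
for n,I,M in(("w6",cv2.imread("pics/w6.png"),0),("w7",im,0)):
    print(n,I[200:262:3,317].max(1),I[200:262:3,300].max(1))
k=((im.max(2)<55)*255).astype(np.uint8);k[235:]=0
for b in blobs(k,3000):
  h=cv2.approxPolyDP(cv2.convexHull(b),6,True)[:,0]; print(h.tolist(),cast(m,h,20).round(0).tolist())
E
```

```text
[526.68963005 149.45589444  26.86262926] [[349.0, 242.0], [349.0, 234.0], [348.0, 244.0]] [[316.78695209 239.09458946]]
w6 [140 140 140 140 139 140 139 138  72  71  71  71  72  71  72  31  28  27
  29  30  28] [ 29  28  27  26  28  29  27  28  27  27  26  28  28  26  27  51 113 113
 114  38  38]
w7 [ 93  91 122 146 151 155 154 154 154 154 155 118  82  81  80  44  32  32
  32  32  32] [ 31  29  47  69  98 102 101 101  98  98  99  73  72  69  69  83 128 128
 128  44  43]
[[205, 213], [226, 143], [247, 125], [285, 124], [386, 154], [430, 205], [427, 234], [206, 234]] [[460.0, 142.0], [462.0, 185.0], [470.0, 198.0], [490.0, 205.0], [548.0, 208.0], [583.0, 188.0], [589.0, 171.0], [464.0, 129.0]]
```

Contact came at tool z ≈ 27.2, so the real fingertips are about 32 mm short of the stated TCP; lateral offset to be checked. Stiffness is about 8 N per commanded mm, which will be useful for the pushes. Raising, opening and re-measuring the lid.

Request:
carry_out(
  plan=[
    {"tx": 0,"ty": 0,"tz": 4,"rx": 0,"ry": 0,"rz": 0},
    {"tx": 0,"ty": 0,"tz": 6,"rx": 0,"ry": 0,"rz": 0},
    {"tx": 0,"ty": 0,"tz": 30,"rx": 0,"ry": 0,"rz": 0},
    {"tx": 0,"ty": 0,"tz": 30,"rx": 0,"ry": 0,"rz": 0},
    {"tx": 0,"ty": 0,"tz": 0,"rx": 0,"ry": 0,"rz": 0},
  ],
)

```text
time: 8.6
tool_pos: [529.0, 149.8, 95.3]
tcp_rot: [3.134, 0.001, 1.891]
contact_force: [0.7, 0.1, -0.4]
grip_width: 0.5
finger_force: 0.0
```

Request:
carry_out(
  gripper=0.5,
  plan=[
    {"tx": 0,"ty": 0,"tz": 0,"rx": 0,"ry": 0,"rz": 0},
    {"tx": 0,"ty": 0,"tz": 0,"rx": 0,"ry": 0,"rz": 0},
    {"tx": 0,"ty": 0,"tz": 0,"rx": 0,"ry": 0,"rz": 0},
    {"tx": 0,"ty": 0,"tz": 0,"rx": 0,"ry": 0,"rz": 0},
    {"tx": 0,"ty": 0,"tz": 0,"rx": 0,"ry": 0,"rz": 0},
    {"tx": 0,"ty": 0,"tz": 0,"rx": 0,"ry": 0,"rz": 0},
    {"tx": 0,"ty": 0,"tz": 0,"rx": 0,"ry": 0,"rz": 0},
  ],
)

```text
time: 9.3
tool_pos: [526.4, 149.4, 91.5]
tcp_rot: [-3.141, -0.0, 1.891]
contact_force: [0.4, -1.0, 0.4]
grip_width: 45.2
finger_force: 0.0
```

```bash
python3 - <<'E'
from h import *
o=bot.get_obs(); print(o["tool_pos"],o["tcp_rot"],o["grip_width"])
m,im=snap("wrist","w8")
g=cv2.GaussianBlur(im,(3,3),0).max(2)
k=((g<80)*255).astype(np.uint8);k[140:]=0
b=blobs(k,1500)[0]; q=cv2.approxPolyDP(cv2.convexHull(b),4,True)[:,0]; print(q.tolist(),cast(m,q,20).round(1).tolist())
br=((im.min(2)>75)*255).astype(np.uint8)[140:232,270:370].copy()
for x in blobs(br,100): x=x+[270,140]; print(x.min(0),x.max(0)); 
# bar edges at several rows
for v in(185,200,215,228):
    r=np.where(im[v,280:360].min(1)>75)[0]+280; print(v,r.min(),r.max(),cast(m,[[r.min()-.5,v],[r.max()+.5,v]],59).mean(0))
c=im[60:300,180:460]; cv2.imwrite("pics/w8c.png",cv2.resize(c,None,fx=2,fy=2))
E
```

```text
[526.39467498 149.41459637  91.52155309] [-3.14148293e+00 -2.68164228e-05  1.89078180e+00] 45.17975609352728
[[225, 96], [410, 95], [408, 139], [228, 139]] [[439.0, 204.6], [563.4, 246.7], [574.0, 217.6], [448.4, 175.9]]
[305 168] [331 229]
185 305 330 [518.98289677 172.63777317]
200 306 330 [522.47497176 163.13673265]
215 306 330 [525.74131875 153.28587362]
228 306 311 [522.57507223 142.52374836]
```

Request:
carry_out(
  plan=[
    {"tx": 0.5,"ty": -1.5,"tz": -20,"rx": 0,"ry": 0,"rz": 0},
    {"tx": 0,"ty": 0,"tz": -20,"rx": 0,"ry": 0,"rz": 0},
    {"tx": 0,"ty": 0,"tz": -20,"rx": 0,"ry": 0,"rz": 0},
    {"tx": 0,"ty": 0,"tz": -16,"rx": 0,"ry": 0,"rz": 0},
    {"tx": 0,"ty": 0,"tz": -8,"rx": 0,"ry": 0,"rz": 0},
    {"tx": 0,"ty": 0,"tz": -4,"rx": 0,"ry": 0,"rz": 0},
    {"tx": 0,"ty": 0,"tz": 0,"rx": 0,"ry": 0,"rz": 0},
  ],
)

```text
time: 10.05
tool_pos: [527.0, 147.9, 3.6]
tcp_rot: [-3.142, -0.0, 1.891]
contact_force: [-0.5, 0.4, 0.6]
grip_width: 46.0
finger_force: 0.0
```

Request:
carry_out(
  gripper=1,
  plan=[
    {"tx": 0,"ty": 0,"tz": 0,"rx": 0,"ry": 0,"rz": 0},
    {"tx": 0,"ty": 0,"tz": 0,"rx": 0,"ry": 0,"rz": 0},
    {"tx": 0,"ty": 0,"tz": 0,"rx": 0,"ry": 0,"rz": 0},
    {"tx": 0,"ty": 0,"tz": 0,"rx": 0,"ry": 0,"rz": 0},
    {"tx": 0,"ty": 0,"tz": 0,"rx": 0,"ry": 0,"rz": 0},
    {"tx": 0,"ty": 0,"tz": 0,"rx": 0,"ry": 0,"rz": 0},
  ],
)

```text
time: 10.65
tool_pos: [527.0, 147.9, 4.0]
tcp_rot: [3.141, 0.0, 1.891]
contact_force: [-1.0, -0.9, 3.9]
grip_width: 17.7
finger_force: 30.0
```

Gripped: 17.7 mm, 30 N. Lifting high and carrying over the case.

Request:
carry_out(
  plan=[
    {"tx": 0,"ty": 0,"tz": 5,"rx": 0,"ry": 0,"rz": 0},
    {"tx": 0,"ty": 0,"tz": 15,"rx": 0,"ry": 0,"rz": 0},
    {"tx": 0,"ty": 0,"tz": 30,"rx": 0,"ry": 0,"rz": 0},
    {"tx": 0,"ty": 0,"tz": 35,"rx": 0,"ry": 0,"rz": 0},
    {"tx": 0,"ty": 0,"tz": 40,"rx": 0,"ry": 0,"rz": 0},
    {"tx": 0,"ty": 0,"tz": 35,"rx": 0,"ry": 0,"rz": 0},
    {"tx": 0,"ty": 0,"tz": 20,"rx": 0,"ry": 0,"rz": 0},
    {"tx": 0,"ty": 0,"tz": 10,"rx": 0,"ry": 0,"rz": 0},
    {"tx": 0,"ty": 0,"tz": 0,"rx": 0,"ry": 0,"rz": 0},
    {"tx": 0,"ty": 0,"tz": 0,"rx": 0,"ry": 0,"rz": 0},
    {"tx": 0,"ty": 0,"tz": 0,"rx": 0,"ry": 0,"rz": 0},
  ],
)

```text
time: 11.75
tool_pos: [526.1, 147.8, 191.9]
tcp_rot: [-3.138, -0.001, 1.891]
contact_force: [-0.4, 0.3, -3.0]
grip_width: 17.8
finger_force: 30.0
```

Request:
carry_out(
  plan=[
    {"tx": 0,"ty": -15,"tz": 0,"rx": 0,"ry": 0,"rz": 0},
    {"tx": 0,"ty": -28,"tz": 0,"rx": 0,"ry": 0,"rz": -0.008},
    {"tx": 0,"ty": -34,"tz": 0,"rx": 0,"ry": 0,"rz": -0.008},
    {"tx": 0,"ty": -34,"tz": 0,"rx": 0,"ry": 0,"rz": -0.008},
    {"tx": 0,"ty": -34,"tz": 0,"rx": 0,"ry": 0,"rz": -0.008},
    {"tx": 0,"ty": -34,"tz": 0,"rx": 0,"ry": 0,"rz": -0.008},
    {"tx": 0,"ty": -34,"tz": 0,"rx": 0,"ry": 0,"rz": -0.008},
    {"tx": 0,"ty": -34,"tz": 0,"rx": 0,"ry": 0,"rz": -0.008},
    {"tx": 0,"ty": -34,"tz": 0,"rx": 0,"ry": 0,"rz": 0},
    {"tx": 0,"ty": -28,"tz": 0,"rx": 0,"ry": 0,"rz": 0},
    {"tx": 0,"ty": -15,"tz": 0,"rx": 0,"ry": 0,"rz": 0},
    {"tx": 0,"ty": 0,"tz": 0,"rx": 0,"ry": 0,"rz": 0},
  ],
)

```text
time: 12.95
tool_pos: [526.3, -178.1, 192.8]
tcp_rot: [-3.141, -0.0, 1.832]
contact_force: [-0.6, 0.1, -3.5]
grip_width: 17.4
finger_force: 30.0
```

Request:
carry_out(
  plan=[
    {"tx": 0,"ty": 0,"tz": 0,"rx": 0,"ry": 0,"rz": 0},
    {"tx": 0,"ty": 0,"tz": 0,"rx": 0,"ry": 0,"rz": 0},
    {"tx": 0,"ty": 0,"tz": 0,"rx": 0,"ry": 0,"rz": 0},
  ],
)

```text
time: 13.25
tool_pos: [527.0, -174.9, 193.7]
tcp_rot: [3.141, -0.0, 1.836]
contact_force: [0.5, -0.2, -3.0]
grip_width: 17.5
finger_force: 30.0
```

```bash
python3 - <<'E'
from h import *
o=bot.get_obs(); print(o["tool_pos"],o["tcp_rot"],o["grip_width"],o["contact_force"],o["moment"])
zt=o["tool_pos"][2]-4+20
m,im=snap("wrist","w9"); snap("scene","s9"); snap("top","t9")
g=cv2.GaussianBlur(im,(3,3),0).max(2)
for th in(50,65):
    k=((g<th)*255).astype(np.uint8);k[235:]=0
    for b in blobs(k,3000):
        q=cv2.approxPolyDP(cv2.convexHull(b),5,True)[:,0]; print(th,q.tolist(),cast(m,q,zt).round(1).tolist())
a=cv2.imread("pics/w9.png")[60:360,120:520]; s=cv2.imread("pics/s9.png")[60:260,130:400]
cv2.imwrite("pics/v9.png",np.hstack([a,cv2.resize(s,(400,300))]))
E
```

```text
[ 527.02080041 -174.92559359  193.6896703 ] [ 3.14146130e+00 -2.35200994e-04  1.83635341e+00] 17.526934811924914 [ 0.5219473  -0.22339855 -2.957694  ] [-0.00704024 -0.12986413  0.00416658]
65 [[207, 124], [215, 112], [253, 108], [352, 122], [400, 137], [421, 158], [420, 234], [195, 234], [195, 172]] [[458.7, -124.9], [461.4, -118.4], [478.5, -111.8], [525.8, -105.6], [550.4, -106.3], [563.8, -113.3], [577.1, -151.4], [462.6, -182.7], [457.0, -149.7]]
```

View pics/v9.png

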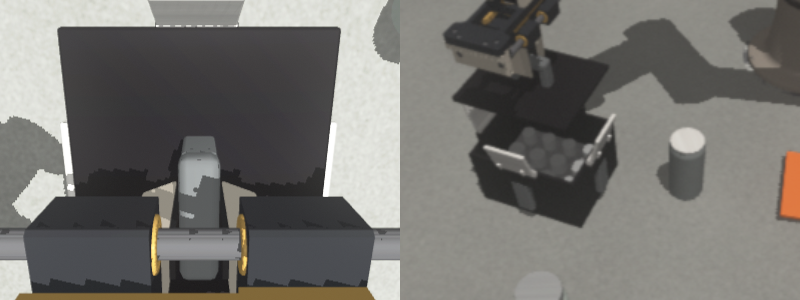

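The left half shows the lid held level and square, its far edge at full-frame (178,87)–(460,87). The right half shows the case open below it with the clips up. That was my last picture, so I go on by numbers: refine the case rim and the lid-in-hand offset.

```bash
python3 - <<'E'
from h import *
m=np.load("w2.npy",allow_pickle=True).item(); im=cv2.imread("pics/w2.png").max(2)
k=(((im>=37)&(im<=57))*255).astype(np.uint8); k[190:]=0;k[:,:240]=0;k[:,390:]=0
k=cv2.morphologyEx(k,cv2.MORPH_OPEN,np.ones((3,3)))
k=cv2.morphologyEx(k,cv2.MORPH_CLOSE,np.ones((3,3)))
n,l,st,ce=cv2.connectedComponentsWithStats(k); print(st[st[:,4]>60].tolist())
pts=np.argwhere(np.isin(l,[i for i in range(1,n) if st[i,4]>60]))[:,::-1]
W=cast(m,pts,100); print("rim hull",rect(W))
# per-side mid-band robust centre: rotate into case frame
a=np.radians(15.1); R=np.array([[np.cos(a),np.sin(a)],[-np.sin(a),np.cos(a)]]); c0=np.array([527.6,-179.8]); L=(W-c0)@R.T
for ax,h in((0,67),(1,82)):
    for s in(-1,1):
        q=L[(abs(s*L[:,ax]-h)<8)&(abs(L[:,1-ax])<(70 if ax==0 else 55))]
        if len(q)>20: print(ax,s,len(q),"band mean",np.median(q[:,ax]).round(1),np.percentile(q[:,ax],[3,97]).round(1),"slope",np.polyfit(q[:,1-ax],q[:,ax],1)[0].round(4))
# lid in hand
I=cv2.imread("pics/w9.png").max(2); M=bot.camera_model("wrist"); o=bot.get_obs()
for u in(220,320,420): 
    r=I[70:110,u].astype(int); print(u,np.argmin(np.diff(r))+70.5)
for v in(110,130,150):
    r=I[v,150:490].astype(int); d=np.where(r<70)[0]; print(v,d.min()+149.5,d.max()+150.5)
np.save("w9.npy",{k:np.array(v) for k,v in M.items()},allow_pickle=True)
E
```

```text
[[0, 0, 640, 400, 252828], [243, 9, 140, 173, 3172]]
rim hull (array([ 527. , -181.4]), array([140.2, 170.8]), 15.28)
0 -1 759 band mean -66.8 [-71.  -64.6] slope -0.0012
0 1 721 band mean 66.1 [63.5 68.8] slope -0.0023
1 -1 603 band mean -82.2 [-86.4 -78.8] slope 0.0031
1 1 643 band mean 81.0 [78.5 83.6] slope -0.0008
220 86.5
320 86.5
420 86.5
110 180.5 457.5
130 182.5 455.5
150 184.5 453.5
```

```bash
python3 - <<'E'
from h import *
M=np.load("w9.npy",allow_pickle=True).item(); o=bot.get_obs(); print(o["tool_pos"],o["tcp_rot"])
for z in(205,209.7,214):
    B=cast(M,[[178.2,86.5],[459.8,86.5]],z); d=B[1]-B[0]; a=np.arctan2(d[1],d[0])
    C=B.mean(0)+83*np.array([np.sin(a),-np.cos(a)]); print(z,np.linalg.norm(d).round(1),np.degrees(a).round(2),C, C-o["tool_pos"][:2])
E
```

```text
[ 527.05189381 -175.37200199  193.75907042] [3.14136816e+00 8.45158173e-05 1.83592769e+00]
205 135.3 15.23 [ 528.08786156 -174.55080935] [1.03596776 0.82119265]
209.7 131.7 15.23 [ 528.12918222 -174.70977917] [1.07728841 0.66222283]
214 128.4 15.23 [ 528.16698622 -174.85521964] [1.11509241 0.51678235]
```

Request:
carry_out(
  plan=[
    {"tx": -1,"ty": -3,"tz": -5,"rx": 0,"ry": 0,"rz": 0},
    {"tx": 0,"ty": -3,"tz": -15,"rx": 0,"ry": 0,"rz": 0},
    {"tx": 0,"ty": 0,"tz": -20,"rx": 0,"ry": 0,"rz": 0},
    {"tx": 0,"ty": 0,"tz": -20,"rx": 0,"ry": 0,"rz": 0},
    {"tx": 0,"ty": 0,"tz": -12,"rx": 0,"ry": 0,"rz": 0},
    {"tx": 0,"ty": 0,"tz": -6,"rx": 0,"ry": 0,"rz": 0},
    {"tx": 0,"ty": 0,"tz": 0,"rx": 0,"ry": 0,"rz": 0},
    {"tx": 0,"ty": 0,"tz": 0,"rx": 0,"ry": 0,"rz": 0},
    {"tx": 0,"ty": 0,"tz": 0,"rx": 0,"ry": 0,"rz": 0},
  ],
)

```text
time: 14.3
tool_pos: [526.5, -182.4, 116.6]
tcp_rot: [3.14, 0.001, 1.835]
contact_force: [-1.1, -0.5, -3.1]
grip_width: 17.7
finger_force: 30.0
```

Request:
carry_out(
  plan=[
    {"tx": 0,"ty": 0.5,"tz": -3,"rx": 0,"ry": 0,"rz": 0},
    {"tx": 0,"ty": 0,"tz": -3,"rx": 0,"ry": 0,"rz": 0},
    {"tx": 0,"ty": 0,"tz": -3,"rx": 0,"ry": 0,"rz": 0},
    {"tx": 0,"ty": 0,"tz": -2,"rx": 0,"ry": 0,"rz": 0},
    {"tx": 0,"ty": 0,"tz": -2,"rx": 0,"ry": 0,"rz": 0},
    {"tx": 0,"ty": 0,"tz": -2,"rx": 0,"ry": 0,"rz": 0},
    {"tx": 0,"ty": 0,"tz": 0,"rx": 0,"ry": 0,"rz": 0},
  ],
)

```text
time: 15.0
tool_pos: [525.8, -181.5, 100.3]
tcp_rot: [-3.141, -0.0, 1.835]
contact_force: [-0.1, 0.9, -4.5]
grip_width: 17.9
finger_force: 30.0
```

Request:
carry_out(
  plan=[
    {"tx": 0,"ty": 0,"tz": -1,"rx": 0,"ry": 0,"rz": 0},
    {"tx": 0,"ty": 0,"tz": -1,"rx": 0,"ry": 0,"rz": 0},
    {"tx": 0,"ty": 0,"tz": -1,"rx": 0,"ry": 0,"rz": 0},
  ],
)

```text
time: 15.3
tool_pos: [526.0, -181.6, 97.6]
tcp_rot: [3.141, 0.0, 1.835]
contact_force: [-0.1, 0.6, -2.5]
grip_width: 17.8
finger_force: 30.0
```

Request:
carry_out(
  plan=[
    {"tx": 0,"ty": 0,"tz": -1,"rx": 0,"ry": 0,"rz": 0},
    {"tx": 0,"ty": 0,"tz": -1,"rx": 0,"ry": 0,"rz": 0},
    {"tx": 0,"ty": 0,"tz": 0,"rx": 0,"ry": 0,"rz": 0},
  ],
)

```text
time: 15.6
tool_pos: [525.8, -181.5, 95.5]
tcp_rot: [-3.141, -0.0, 1.835]
contact_force: [0.1, -0.3, -2.4]
grip_width: 17.3
finger_force: 30.0
```

Request:
carry_out(
  plan=[
    {"tx": 0,"ty": 0,"tz": -1,"rx": 0,"ry": 0,"rz": 0},
    {"tx": 0,"ty": 0,"tz": -1,"rx": 0,"ry": 0,"rz": 0},
    {"tx": 0,"ty": 0,"tz": 0,"rx": 0,"ry": 0,"rz": 0},
  ],
)

```text
time: 15.9
tool_pos: [525.8, -181.5, 93.5]
tcp_rot: [-3.141, -0.0, 1.835]
contact_force: [0.9, 0.6, -2.7]
grip_width: 17.6
finger_force: 30.0
```

Request:
carry_out(
  plan=[
    {"tx": 0,"ty": 0,"tz": -1,"rx": 0,"ry": 0,"rz": 0},
    {"tx": 0,"ty": 0,"tz": -1,"rx": 0,"ry": 0,"rz": 0},
    {"tx": 0,"ty": 0,"tz": 0,"rx": 0,"ry": 0,"rz": 0},
  ],
)

```text
time: 16.2
tool_pos: [526.0, -181.6, 92.0]
tcp_rot: [3.141, 0.0, 1.835]
contact_force: [-0.9, 0.8, 0.8]
grip_width: 17.8
finger_force: 30.0
```

The lid has bottomed out at tool z ≈ 92, the predicted seated height, so I release and rise. At the same time I compute the fold waypoints.

Request:
carry_out(
  gripper=0.5,
  plan=[
    {"tx": 0,"ty": 0,"tz": 0,"rx": 0,"ry": 0,"rz": 0},
    {"tx": 0,"ty": 0,"tz": 0,"rx": 0,"ry": 0,"rz": 0},
    {"tx": 0,"ty": 0,"tz": 0,"rx": 0,"ry": 0,"rz": 0},
    {"tx": 0,"ty": 0,"tz": 0,"rx": 0,"ry": 0,"rz": 0},
    {"tx": 0,"ty": 0,"tz": 0,"rx": 0,"ry": 0,"rz": 0},
    {"tx": 0,"ty": 0,"tz": 20,"rx": 0,"ry": 0,"rz": 0},
    {"tx": 0,"ty": 0,"tz": 40,"rx": 0,"ry": 0,"rz": 0},
    {"tx": 0,"ty": 0,"tz": 20,"rx": 0,"ry": 0,"rz": 0},
    {"tx": 0,"ty": 0,"tz": 0,"rx": 0,"ry": 0,"rz": 0},
  ],
)

```text
time: 17.1
tool_pos: [527.7, -182.4, 175.0]
tcp_rot: [3.136, 0.004, 1.835]
contact_force: [0.5, 0.2, 0.1]
grip_width: 45.5
finger_force: 0.0
```

```bash
cat > clips.py <<'E'
import numpy as np
C=np.array([526.2,-181.5]); A=np.radians(15.2); TIP=31.8
E={"front":np.array([-np.cos(A),-np.sin(A)]),"back":np.array([np.cos(A),np.sin(A)]),"left":np.array([-np.sin(A),np.cos(A)]),"right":np.array([np.sin(A),-np.cos(A)])}
def way(name,ths=(1.57,1.3,1.05,.8,.6,.4,.25,.15)):
    fb=name in("front","back"); H=76 if fb else 91
    V=np.array([(-4,0),(-18.5,13)] if fb else [(-9.5,0)],float)
    s=40; out=[(H+(54 if fb else 45),140 if fb else 146)]
    for t in ths:
        n=np.array([np.sin(t),np.cos(t)]); P=np.array([H-s*np.cos(t)+6*np.sin(t),108+s*np.sin(t)+6*np.cos(t)])
        v=V[np.argmin(V@n)]; out.append(tuple(P-v))
    out.append((H-36,115))
    return [np.r_[C+E[name]*r,z-TIP] for r,z in out]
def show(name,start=None):
    W=way(name); p=start
    for w in W:
        print(w.round(1), "" if p is None else (w-p).round(1)); p=w
E
python3 - <<'E'
from h import *; from clips import *
o=bot.get_obs();print(o["tool_pos"],o["tcp_rot"],o["grip_width"]); show("front",o["tool_pos"])
m,im=snap("wrist","w10")
g=cv2.GaussianBlur(im,(3,3),0).max(2)
for u in(260,320,380): r=g[:160,u].astype(int); d=np.where(r[40:150]<60)[0]; print(u,d[:1]+40)
for u,v in((0,0),):
  pass
E
```

```text
[ 527.70735615 -182.39681743  174.9846082 ] [3.13647701 0.00448687 1.8349034 ] 45.52043223309116
[ 400.7 -215.6  108.2] [-127.   -33.2  -66.8]
[ 429.2 -207.8  103.2] [28.5  7.7 -5. ]
[ 439.8 -205.   103.3] [10.5  2.9  0.1]
[ 449.2 -202.4  100.9] [ 9.4  2.6 -2.5]
[ 457.7 -200.1   96.1] [ 8.6  2.3 -4.8]
[ 477.6 -194.7  103.7] [19.8  5.4  7.7]
[ 482.3 -193.4   97.3] [ 4.7  1.3 -6.4]
[ 485.  -192.7   91.9] [ 2.7  0.7 -5.4]
[ 486.3 -192.3   88.1] [ 1.3  0.4 -3.8]
[ 487.6 -192.    83.2] [ 1.3  0.4 -4.9]
260 [89]
320 [84]
380 [89]
```

Request:
carry_out(
  gripper=1,
  plan=[
    {"tx": -10,"ty": -2.6,"tz": 0,"rx": 0,"ry": 0,"rz": -0.131},
    {"tx": -10,"ty": -2.6,"tz": 0,"rx": 0,"ry": 0,"rz": -0.131},
    {"tx": -10,"ty": -2.6,"tz": 0,"rx": 0,"ry": 0,"rz": -0.131},
    {"tx": -10,"ty": -2.6,"tz": 0,"rx": 0,"ry": 0,"rz": -0.131},
    {"tx": -10,"ty": -2.6,"tz": 0,"rx": 0,"ry": 0,"rz": -0.131},
    {"tx": -10,"ty": -2.6,"tz": 0,"rx": 0,"ry": 0,"rz": -0.131},
    {"tx": -10,"ty": -2.6,"tz": 0,"rx": 0,"ry": 0,"rz": -0.131},
    {"tx": -10,"ty": -2.6,"tz": 0,"rx": 0,"ry": 0,"rz": -0.131},
    {"tx": -10,"ty": -2.6,"tz": 0,"rx": 0,"ry": 0,"rz": -0.131},
    {"tx": -10,"ty": -2.6,"tz": 0,"rx": 0,"ry": 0,"rz": -0.131},
    {"tx": -10,"ty": -2.6,"tz": 0,"rx": 0,"ry": 0,"rz": -0.131},
    {"tx": -10,"ty": -2.6,"tz": 0,"rx": 0,"ry": 0,"rz": -0.131},
  ],
)

```text
time: 18.35
tool_pos: [404.7, -212.3, 170.1]
tcp_rot: [-3.139, 0.002, 0.257]
contact_force: [0.1, -0.2, 0.0]
grip_width: 0.7
finger_force: 0.0
```

```bash
sed -i 's/V=np.array.*/V=np.array([(-9.5,0)],float)/; s/(H+(54 if fb else 45),140 if fb else 146)/(H+45,146)/' clips.py; python3 - <<'E'
from h import *; from clips import *
o=bot.get_obs();print(o["tool_pos"],o["tcp_rot"],o["grip_width"],o["joint_positions"].round(2)); show("front",o["tool_pos"])
E
```

```text
[ 404.71118854 -212.27059215  170.07152663] [-3.13932259e+00  1.88202062e-03  2.57366739e-01] 0.7481636066787889 [-0.65  0.24  1.74 -0.    1.16  0.66]
[ 409.4 -213.2  114.2] [  4.7  -1.  -55.9]
[ 437.9 -205.5  116.2] [28.5  7.7  2. ]
[ 448.4 -202.6  116.3] [10.5  2.9  0.1]
[ 457.9 -200.1  113.9] [ 9.4  2.6 -2.5]
[ 466.4 -197.7  109.1] [ 8.6  2.3 -4.8]
[ 472.3 -196.1  103.7] [ 5.8  1.6 -5.3]
[ 477.  -194.9   97.3] [ 4.7  1.3 -6.4]
[ 479.7 -194.1   91.9] [ 2.7  0.7 -5.4]
[ 481.  -193.8   88.1] [ 1.3  0.4 -3.8]
[ 487.6 -192.    83.2] [ 6.6  1.8 -4.9]
```

Request:
carry_out(
  plan=[
    {"tx": 1,"ty": -1,"tz": -15,"rx": 0,"ry": 0,"rz": 0.008},
    {"tx": 0,"ty": 0,"tz": -22,"rx": 0,"ry": 0,"rz": 0},
    {"tx": 0,"ty": 0,"tz": -16,"rx": 0,"ry": 0,"rz": 0},
    {"tx": 0,"ty": 0,"tz": -3,"rx": 0,"ry": 0,"rz": 0},
    {"tx": 8,"ty": 2,"tz": 0,"rx": 0,"ry": 0,"rz": 0},
    {"tx": 8,"ty": 2,"tz": 0,"rx": 0,"ry": 0,"rz": 0},
    {"tx": 8,"ty": 2,"tz": 1,"rx": 0,"ry": 0,"rz": 0},
    {"tx": 8,"ty": 2,"tz": 1,"rx": 0,"ry": 0,"rz": 0},
    {"tx": 0,"ty": 0,"tz": 0,"rx": 0,"ry": 0,"rz": 0},
  ],
)

```text
time: 19.25
tool_pos: [440.0, -205.6, 118.1]
tcp_rot: [3.141, -0.001, 0.272]
contact_force: [-1.3, 0.3, 1.5]
grip_width: 0.4
finger_force: 0.9
```

Request:
carry_out(
  plan=[
    {"tx": 4,"ty": 1.5,"tz": -1,"rx": 0,"ry": 0,"rz": 0},
    {"tx": 4,"ty": 1.5,"tz": -1,"rx": 0,"ry": 0,"rz": 0},
    {"tx": 5,"ty": 1.3,"tz": -1,"rx": 0,"ry": 0,"rz": 0},
    {"tx": 5,"ty": 1.3,"tz": -2,"rx": 0,"ry": 0,"rz": 0},
    {"tx": 4,"ty": 1.1,"tz": -2,"rx": 0,"ry": 0,"rz": 0},
    {"tx": 4,"ty": 1.1,"tz": -3,"rx": 0,"ry": 0,"rz": 0},
    {"tx": 3,"ty": 0.8,"tz": -2.5,"rx": 0,"ry": 0,"rz": 0},
    {"tx": 3,"ty": 0.8,"tz": -3,"rx": 0,"ry": 0,"rz": 0},
  ],
)

```text
time: 20.05
tool_pos: [472.1, -196.5, 103.4]
tcp_rot: [3.14, -0.002, 0.27]
contact_force: [-2.0, 1.0, 10.0]
grip_width: 0.2
finger_force: 4.4
```

Request:
carry_out(
  plan=[
    {"tx": 2.5,"ty": 0.7,"tz": -3,"rx": 0,"ry": 0,"rz": 0},
    {"tx": 2.5,"ty": 0.7,"tz": -3,"rx": 0,"ry": 0,"rz": 0},
    {"tx": 1.5,"ty": 0.4,"tz": -3,"rx": 0,"ry": 0,"rz": 0},
    {"tx": 1.5,"ty": 0.4,"tz": -2.5,"rx": 0,"ry": 0,"rz": 0},
    {"tx": 0.5,"ty": 0.1,"tz": -1,"rx": 0,"ry": 0,"rz": 0},
    {"tx": 0.5,"ty": 0.1,"tz": -1,"rx": 0,"ry": 0,"rz": 0},
    {"tx": 0.5,"ty": 0.1,"tz": -1,"rx": 0,"ry": 0,"rz": 0},
    {"tx": 0.5,"ty": 0.1,"tz": -1,"rx": 0,"ry": 0,"rz": 0},
    {"tx": 0,"ty": 0,"tz": -1,"rx": 0,"ry": 0,"rz": 0},
    {"tx": 0,"ty": 0,"tz": -1,"rx": 0,"ry": 0,"rz": 0},
  ],
)

```text
time: 21.05
tool_pos: [480.5, -193.6, 84.2]
tcp_rot: [-3.141, 0.001, 0.271]
contact_force: [-0.7, -0.3, 0.3]
grip_width: 0.4
finger_force: 0.1
```

Request:
carry_out(
  plan=[
    {"tx": 0,"ty": 0,"tz": -1,"rx": 0,"ry": 0,"rz": 0},
    {"tx": 0,"ty": 0,"tz": -1,"rx": 0,"ry": 0,"rz": 0},
  ],
)

```text
time: 21.25
tool_pos: [480.6, -193.6, 82.3]
tcp_rot: [-3.141, 0.001, 0.271]
contact_force: [-1.2, -0.1, 1.8]
grip_width: 0.4
finger_force: 1.0
```

It snapped shut and the fingers touch it at the predicted height. Pressing.

Request:
carry_out(
  plan=[
    {"tx": 0,"ty": 0,"tz": -1,"rx": 0,"ry": 0,"rz": 0},
    {"tx": 0,"ty": 0,"tz": -1,"rx": 0,"ry": 0,"rz": 0},
    {"tx": 0,"ty": 0,"tz": -0.7,"rx": 0,"ry": 0,"rz": 0},
    {"tx": 0,"ty": 0,"tz": 0,"rx": 0,"ry": 0,"rz": 0},
  ],
)

```text
time: 21.65
tool_pos: [480.7, -193.7, 82.1]
tcp_rot: [3.141, -0.0, 0.271]
contact_force: [-6.6, 3.1, 20.8]
grip_width: 0.5
finger_force: 10.1
```

Request:
carry_out(
  plan=[
    {"tx": 0,"ty": 0,"tz": -0.2,"rx": 0,"ry": 0,"rz": 0},
    {"tx": 0,"ty": 0,"tz": 0,"rx": 0,"ry": 0,"rz": 0},
    {"tx": 0,"ty": 0,"tz": 0,"rx": 0,"ry": 0,"rz": 0},
    {"tx": 0,"ty": 0,"tz": 0,"rx": 0,"ry": 0,"rz": 0},
    {"tx": 0,"ty": 0,"tz": 0,"rx": 0,"ry": 0,"rz": 0},
    {"tx": 0,"ty": 0,"tz": 0,"rx": 0,"ry": 0,"rz": 0},
  ],
)

```text
time: 22.25
tool_pos: [480.8, -193.7, 82.1]
tcp_rot: [3.141, -0.001, 0.271]
contact_force: [-7.4, 3.7, 21.3]
grip_width: 0.6
finger_force: 10.8
```

Request:
carry_out(
  plan=[
    {"tx": 0,"ty": 0,"tz": 3,"rx": 0,"ry": 0,"rz": 0},
    {"tx": 0,"ty": 0,"tz": 15,"rx": 0,"ry": 0,"rz": 0},
    {"tx": 0,"ty": 0,"tz": 30,"rx": 0,"ry": 0,"rz": 0},
    {"tx": 0,"ty": 0,"tz": 25,"rx": 0,"ry": 0,"rz": 0},
    {"tx": 12,"ty": 3,"tz": 5,"rx": 0,"ry": 0,"rz": -0.006},
    {"tx": 30,"ty": 8,"tz": 0,"rx": 0,"ry": 0,"rz": 0},
    {"tx": 32,"ty": 8.7,"tz": 0,"rx": 0,"ry": 0,"rz": 0},
    {"tx": 32,"ty": 8.7,"tz": 0,"rx": 0,"ry": 0,"rz": 0},
    {"tx": 32,"ty": 8.7,"tz": 0,"rx": 0,"ry": 0,"rz": 0},
    {"tx": 20,"ty": 5.4,"tz": 0,"rx": 0,"ry": 0,"rz": 0},
    {"tx": 8,"ty": 2.2,"tz": 0,"rx": 0,"ry": 0,"rz": 0},
    {"tx": 0,"ty": 0,"tz": 0,"rx": 0,"ry": 0,"rz": 0},
  ],
)

```text
time: 23.45
tool_pos: [647.0, -148.7, 156.8]
tcp_rot: [-3.141, 0.001, 0.266]
contact_force: [0.3, -0.2, 0.1]
grip_width: 0.7
finger_force: 0.0
```

```bash
python3 - <<'E'
from h import *; from clips import *
o=bot.get_obs();print(o["tool_pos"],o["tcp_rot"]); show("back",o["tool_pos"])
E
```

```text
[ 647.02713606 -148.7146244   156.82293687] [-3.14105000e+00  1.08213794e-03  2.65612868e-01]
[ 643.  -149.8  114.2] [ -4.1  -1.1 -42.6]
[ 614.5 -157.5  116.2] [-28.5  -7.7   2. ]
[ 604.  -160.4  116.3] [-10.5  -2.9   0.1]
[ 594.5 -162.9  113.9] [-9.4 -2.6 -2.5]
[ 586.  -165.3  109.1] [-8.6 -2.3 -4.8]
[ 580.1 -166.9  103.7] [-5.8 -1.6 -5.3]
[ 575.4 -168.1   97.3] [-4.7 -1.3 -6.4]
[ 572.7 -168.9   91.9] [-2.7 -0.7 -5.4]
[ 571.4 -169.2   88.1] [-1.3 -0.4 -3.8]
[ 564.8 -171.    83.2] [-6.6 -1.8 -4.9]
```

Request:
carry_out(
  plan=[
    {"tx": 0,"ty": 0,"tz": -15,"rx": 0,"ry": 0,"rz": 0},
    {"tx": 0,"ty": 0,"tz": -18,"rx": 0,"ry": 0,"rz": 0},
    {"tx": 0,"ty": 0,"tz": -8,"rx": 0,"ry": 0,"rz": 0},
    {"tx": 0,"ty": 0,"tz": -1,"rx": 0,"ry": 0,"rz": 0},
    {"tx": -8,"ty": -2,"tz": 0,"rx": 0,"ry": 0,"rz": 0},
    {"tx": -8,"ty": -2,"tz": 0,"rx": 0,"ry": 0,"rz": 0},
    {"tx": -8,"ty": -2.2,"tz": 1,"rx": 0,"ry": 0,"rz": 0},
    {"tx": -8,"ty": -2.2,"tz": 1,"rx": 0,"ry": 0,"rz": 0},
    {"tx": 0,"ty": 0,"tz": 0,"rx": 0,"ry": 0,"rz": 0},
  ],
)

```text
time: 24.35
tool_pos: [614.5, -157.9, 119.0]
tcp_rot: [3.141, -0.001, 0.264]
contact_force: [1.5, 0.2, 2.4]
grip_width: 0.5
finger_force: 0.8
```

Request:
carry_out(
  plan=[
    {"tx": -5,"ty": -1.3,"tz": -1.5,"rx": 0,"ry": 0,"rz": 0},
    {"tx": -5,"ty": -1.3,"tz": -1,"rx": 0,"ry": 0,"rz": 0},
    {"tx": -5,"ty": -1.3,"tz": -1,"rx": 0,"ry": 0,"rz": 0},
    {"tx": -5,"ty": -1.3,"tz": -2,"rx": 0,"ry": 0,"rz": 0},
    {"tx": -4,"ty": -1.1,"tz": -2,"rx": 0,"ry": 0,"rz": 0},
    {"tx": -4,"ty": -1.1,"tz": -3,"rx": 0,"ry": 0,"rz": 0},
    {"tx": -3,"ty": -0.8,"tz": -2.5,"rx": 0,"ry": 0,"rz": 0},
    {"tx": -3,"ty": -0.8,"tz": -3,"rx": 0,"ry": 0,"rz": 0},
  ],
)

```text
time: 25.15
tool_pos: [581.8, -167.0, 103.5]
tcp_rot: [3.139, -0.003, 0.265]
contact_force: [1.8, 0.7, 10.3]
grip_width: 0.4
finger_force: 4.5
```

Request:
carry_out(
  plan=[
    {"tx": -2.5,"ty": -0.7,"tz": -3,"rx": 0,"ry": 0,"rz": 0},
    {"tx": -2.5,"ty": -0.7,"tz": -3,"rx": 0,"ry": 0,"rz": 0},
    {"tx": -1.5,"ty": -0.4,"tz": -3,"rx": 0,"ry": 0,"rz": 0},
    {"tx": -1.5,"ty": -0.4,"tz": -2.5,"rx": 0,"ry": 0,"rz": 0},
    {"tx": -0.5,"ty": -0.1,"tz": -1,"rx": 0,"ry": 0,"rz": 0},
    {"tx": -0.5,"ty": -0.1,"tz": -1,"rx": 0,"ry": 0,"rz": 0},
    {"tx": -0.5,"ty": -0.1,"tz": -1,"rx": 0,"ry": 0,"rz": 0},
    {"tx": -0.5,"ty": -0.1,"tz": -1,"rx": 0,"ry": 0,"rz": 0},
    {"tx": 0,"ty": 0,"tz": -1,"rx": 0,"ry": 0,"rz": 0},
    {"tx": 0,"ty": 0,"tz": -1,"rx": 0,"ry": 0,"rz": 0},
  ],
)

```text
time: 26.15
tool_pos: [570.5, -168.9, 83.8]
tcp_rot: [-3.141, 0.001, 0.265]
contact_force: [0.4, -0.7, -0.6]
grip_width: 0.4
finger_force: 0.0
```

Request:
carry_out(
  plan=[
    {"tx": 0,"ty": 0,"tz": -1,"rx": 0,"ry": 0,"rz": 0},
    {"tx": 0,"ty": 0,"tz": -1,"rx": 0,"ry": 0,"rz": 0},
    {"tx": 0,"ty": 0,"tz": -1,"rx": 0,"ry": 0,"rz": 0},
    {"tx": 0,"ty": 0,"tz": -0.8,"rx": 0,"ry": 0,"rz": 0},
    {"tx": 0,"ty": 0,"tz": 0,"rx": 0,"ry": 0,"rz": 0},
  ],
)

```text
time: 26.65
tool_pos: [570.8, -169.0, 82.2]
tcp_rot: [3.141, -0.0, 0.265]
contact_force: [-4.9, 1.5, 12.0]
grip_width: 0.8
finger_force: 6.1
```

Request:
carry_out(
  plan=[
    {"tx": 0,"ty": 0,"tz": -0.7,"rx": 0,"ry": 0,"rz": 0},
    {"tx": 0,"ty": 0,"tz": -0.6,"rx": 0,"ry": 0,"rz": 0},
    {"tx": 0,"ty": 0,"tz": 0,"rx": 0,"ry": 0,"rz": 0},
    {"tx": 0,"ty": 0,"tz": 0,"rx": 0,"ry": 0,"rz": 0},
    {"tx": 0,"ty": 0,"tz": 0,"rx": 0,"ry": 0,"rz": 0},
  ],
)

```text
time: 27.15
tool_pos: [570.9, -169.0, 82.1]
tcp_rot: [3.14, -0.001, 0.265]
contact_force: [-7.7, 3.0, 20.4]
grip_width: 0.6
finger_force: 9.9
```

Request:
carry_out(
  plan=[
    {"tx": 0,"ty": 0,"tz": 0,"rx": 0,"ry": 0,"rz": 0},
    {"tx": 0,"ty": 0,"tz": 0,"rx": 0,"ry": 0,"rz": 0},
    {"tx": 0,"ty": 0,"tz": 0,"rx": 0,"ry": 0,"rz": 0},
    {"tx": 0,"ty": 0,"tz": 0,"rx": 0,"ry": 0,"rz": 0},
  ],
)

```text
time: 27.55
tool_pos: [570.9, -169.0, 82.1]
tcp_rot: [3.14, -0.001, 0.265]
contact_force: [-7.4, 2.6, 20.0]
grip_width: 0.8
finger_force: 9.9
```

Request:
carry_out(
  plan=[
    {"tx": 0,"ty": 0,"tz": 3,"rx": 0,"ry": 0,"rz": 0},
    {"tx": 0,"ty": 0,"tz": 15,"rx": 0,"ry": 0,"rz": 0},
    {"tx": 0,"ty": 0,"tz": 30,"rx": 0,"ry": 0,"rz": 0},
    {"tx": 0,"ty": 0,"tz": 25,"rx": 0,"ry": 0,"rz": 0},
    {"tx": 0,"ty": 0,"tz": 7,"rx": 0,"ry": 0,"rz": 0},
  ],
)

```text
time: 28.05
tool_pos: [572.3, -169.6, 161.8]
tcp_rot: [3.138, -0.004, 0.265]
contact_force: [-0.3, -0.7, 0.5]
grip_width: 0.4
finger_force: 0.0
```

Request:
carry_out(
  plan=[
    {"tx": -6.7,"ty": 9.9,"tz": 0,"rx": 0,"ry": 0,"rz": 0.131},
    {"tx": -6.7,"ty": 9.9,"tz": 0,"rx": 0,"ry": 0,"rz": 0.131},
    {"tx": -6.7,"ty": 9.9,"tz": 0,"rx": 0,"ry": 0,"rz": 0.131},
    {"tx": -6.7,"ty": 9.9,"tz": 0,"rx": 0,"ry": 0,"rz": 0.131},
    {"tx": -6.7,"ty": 9.9,"tz": 0,"rx": 0,"ry": 0,"rz": 0.131},
    {"tx": -6.7,"ty": 9.9,"tz": 0,"rx": 0,"ry": 0,"rz": 0.131},
    {"tx": -6.7,"ty": 9.9,"tz": 0,"rx": 0,"ry": 0,"rz": 0.131},
    {"tx": -6.7,"ty": 9.9,"tz": 0,"rx": 0,"ry": 0,"rz": 0.131},
    {"tx": -6.7,"ty": 9.9,"tz": 0,"rx": 0,"ry": 0,"rz": 0.131},
    {"tx": -6.7,"ty": 9.9,"tz": 0,"rx": 0,"ry": 0,"rz": 0.131},
    {"tx": -6.7,"ty": 9.9,"tz": 0,"rx": 0,"ry": 0,"rz": 0.131},
    {"tx": -6.7,"ty": 9.9,"tz": 0,"rx": 0,"ry": 0,"rz": 0.131},
  ],
)

```text
time: 29.25
tool_pos: [489.7, -49.7, 158.0]
tcp_rot: [-3.14, -0.001, 1.842]
contact_force: [-0.5, 0.1, 1.2]
grip_width: 0.2
finger_force: 0.0
```

```bash
python3 - <<'E'
from h import *; from clips import *
o=bot.get_obs();print(o["tool_pos"],o["tcp_rot"]); show("left",o["tool_pos"])
E
```

```text
[489.6705436  -49.74052925 158.01866565] [-3.14018241e+00 -8.83853321e-04  1.84214975e+00]
[490.5 -50.3 114.2] [  0.9  -0.5 -43.8]
[498.3 -78.8 116.2] [  7.7 -28.5   2. ]
[501.1 -89.3 116.3] [  2.9 -10.5   0.1]
[503.7 -98.7 113.9] [ 2.6 -9.4 -2.5]
[ 506.  -107.3  109.1] [ 2.3 -8.6 -4.8]
[ 507.6 -113.1  103.7] [ 1.6 -5.8 -5.3]
[ 508.9 -117.8   97.3] [ 1.3 -4.7 -6.4]
[ 509.6 -120.5   91.9] [ 0.7 -2.7 -5.4]
[ 510.  -121.8   88.1] [ 0.4 -1.3 -3.8]
[ 511.8 -128.4   83.2] [ 1.8 -6.6 -4.9]
```

Request:
carry_out(
  plan=[
    {"tx": 0,"ty": 0,"tz": -15,"rx": 0,"ry": 0,"rz": -0.006},
    {"tx": 0,"ty": 0,"tz": -18,"rx": 0,"ry": 0,"rz": 0},
    {"tx": 0,"ty": 0,"tz": -8,"rx": 0,"ry": 0,"rz": 0},
    {"tx": 0,"ty": 0,"tz": -1,"rx": 0,"ry": 0,"rz": 0},
    {"tx": 2,"ty": -7,"tz": 0,"rx": 0,"ry": 0,"rz": 0},
    {"tx": 2,"ty": -7,"tz": 0,"rx": 0,"ry": 0,"rz": 0},
    {"tx": 2.2,"ty": -7,"tz": 1,"rx": 0,"ry": 0,"rz": 0},
    {"tx": 2.2,"ty": -8,"tz": 1,"rx": 0,"ry": 0,"rz": 0},
    {"tx": 0,"ty": 0,"tz": 0,"rx": 0,"ry": 0,"rz": 0},
  ],
)

```text
time: 30.15
tool_pos: [499.4, -80.3, 119.5]
tcp_rot: [3.141, 0.0, 1.83]
contact_force: [-0.7, 2.1, 1.6]
grip_width: 0.5
finger_force: 1.0
```

Request:
carry_out(
  plan=[
    {"tx": 1,"ty": -5,"tz": -2,"rx": 0,"ry": 0,"rz": 0},
    {"tx": 1,"ty": -5,"tz": -1,"rx": 0,"ry": 0,"rz": 0},
    {"tx": 1.3,"ty": -5,"tz": -1,"rx": 0,"ry": 0,"rz": 0},
    {"tx": 1.3,"ty": -4.5,"tz": -2,"rx": 0,"ry": 0,"rz": 0},
    {"tx": 1.1,"ty": -4,"tz": -2,"rx": 0,"ry": 0,"rz": 0},
    {"tx": 1.1,"ty": -4,"tz": -3,"rx": 0,"ry": 0,"rz": 0},
    {"tx": 0.8,"ty": -3,"tz": -2.5,"rx": 0,"ry": 0,"rz": 0},
    {"tx": 0.8,"ty": -3,"tz": -3,"rx": 0,"ry": 0,"rz": 0},
  ],
)

```text
time: 30.95
tool_pos: [507.9, -112.9, 103.3]
tcp_rot: [3.14, 0.001, 1.831]
contact_force: [-1.7, 3.8, 7.0]
grip_width: 0.7
finger_force: 3.9
```

Request:
carry_out(
  plan=[
    {"tx": 0.7,"ty": -2.5,"tz": -3,"rx": 0,"ry": 0,"rz": 0},
    {"tx": 0.7,"ty": -2.5,"tz": -3,"rx": 0,"ry": 0,"rz": 0},
    {"tx": 0.4,"ty": -1.5,"tz": -3,"rx": 0,"ry": 0,"rz": 0},
    {"tx": 0.4,"ty": -1.5,"tz": -2.5,"rx": 0,"ry": 0,"rz": 0},
    {"tx": 0.1,"ty": -0.5,"tz": -1,"rx": 0,"ry": 0,"rz": 0},
    {"tx": 0.1,"ty": -0.5,"tz": -1,"rx": 0,"ry": 0,"rz": 0},
    {"tx": 0.1,"ty": -0.5,"tz": -1,"rx": 0,"ry": 0,"rz": 0},
    {"tx": 0.1,"ty": -0.5,"tz": -1,"rx": 0,"ry": 0,"rz": 0},
    {"tx": 0,"ty": 0,"tz": -1,"rx": 0,"ry": 0,"rz": 0},
    {"tx": 0,"ty": 0,"tz": -1,"rx": 0,"ry": 0,"rz": 0},
  ],
)

```text
time: 31.95
tool_pos: [509.9, -123.1, 85.0]
tcp_rot: [-3.142, 0.0, 1.831]
contact_force: [1.5, 0.9, -0.1]
grip_width: 0.3
finger_force: 0.2
```

Contact is at about 82.2, so I come down slowly and begin the press.

Request:
carry_out(
  plan=[
    {"tx": 0,"ty": 0,"tz": -1,"rx": 0,"ry": 0,"rz": 0},
    {"tx": 0,"ty": 0,"tz": -1,"rx": 0,"ry": 0,"rz": 0},
    {"tx": 0,"ty": 0,"tz": -1,"rx": 0,"ry": 0,"rz": 0},
    {"tx": 0,"ty": 0,"tz": -1,"rx": 0,"ry": 0,"rz": 0},
    {"tx": 0,"ty": 0,"tz": -0.7,"rx": 0,"ry": 0,"rz": 0},
    {"tx": 0,"ty": 0,"tz": 0,"rx": 0,"ry": 0,"rz": 0},
  ],
)

```text
time: 32.55
tool_pos: [509.9, -122.8, 82.2]
tcp_rot: [3.141, 0.001, 1.831]
contact_force: [-5.4, 1.5, 15.9]
grip_width: 0.6
finger_force: 7.6
```

Request:
carry_out(
  plan=[
    {"tx": 0,"ty": 0,"tz": -0.7,"rx": 0,"ry": 0,"rz": 0},
    {"tx": 0,"ty": 0,"tz": 0,"rx": 0,"ry": 0,"rz": 0},
    {"tx": 0,"ty": 0,"tz": 0,"rx": 0,"ry": 0,"rz": 0},
    {"tx": 0,"ty": 0,"tz": 0,"rx": 0,"ry": 0,"rz": 0},
    {"tx": 0,"ty": 0,"tz": 0,"rx": 0,"ry": 0,"rz": 0},
    {"tx": 0,"ty": 0,"tz": 0,"rx": 0,"ry": 0,"rz": 0},
    {"tx": 0,"ty": 0,"tz": 0,"rx": 0,"ry": 0,"rz": 0},
  ],
)

```text
time: 33.25
tool_pos: [509.9, -122.8, 82.1]
tcp_rot: [3.141, 0.001, 1.831]
contact_force: [-6.5, 2.3, 21.1]
grip_width: 0.4
finger_force: 10.1
```

Request:
carry_out(
  plan=[
    {"tx": 0,"ty": 0,"tz": 3,"rx": 0,"ry": 0,"rz": 0},
    {"tx": 0,"ty": 0,"tz": 15,"rx": 0,"ry": 0,"rz": 0},
    {"tx": 0,"ty": 0,"tz": 30,"rx": 0,"ry": 0,"rz": 0},
    {"tx": 0,"ty": 0,"tz": 25,"rx": 0,"ry": 0,"rz": 0},
    {"tx": 3,"ty": -12,"tz": 7,"rx": 0,"ry": 0,"rz": 0.004},
    {"tx": 8,"ty": -30,"tz": 0,"rx": 0,"ry": 0,"rz": 0},
    {"tx": 9,"ty": -34,"tz": 0,"rx": 0,"ry": 0,"rz": 0},
    {"tx": 9,"ty": -34,"tz": 0,"rx": 0,"ry": 0,"rz": 0},
    {"tx": 9,"ty": -34,"tz": 0,"rx": 0,"ry": 0,"rz": 0},
    {"tx": 9,"ty": -30,"tz": 0,"rx": 0,"ry": 0,"rz": 0},
    {"tx": 5,"ty": -17,"tz": 0,"rx": 0,"ry": 0,"rz": 0},
    {"tx": 0,"ty": 0,"tz": 0,"rx": 0,"ry": 0,"rz": 0},
  ],
)

```text
time: 34.45
tool_pos: [561.4, -316.7, 157.6]
tcp_rot: [-3.14, -0.001, 1.832]
contact_force: [0.1, 0.2, -0.1]
grip_width: 0.2
finger_force: 0.0
```

```bash
python3 - <<'E'
from h import *; from clips import *
o=bot.get_obs();print(o["tool_pos"],o["tcp_rot"]); show("right",o["tool_pos"])
E
```

```text
[ 561.42790825 -316.67097688  157.62114976] [-3.14030283e+00 -7.47875637e-04  1.83216599e+00]
[ 561.9 -312.7  114.2] [  0.4   3.9 -43.4]
[ 554.1 -284.2  116.2] [-7.7 28.5  2. ]
[ 551.3 -273.7  116.3] [-2.9 10.5  0.1]
[ 548.7 -264.3  113.9] [-2.6  9.4 -2.5]
[ 546.4 -255.7  109.1] [-2.3  8.6 -4.8]
[ 544.8 -249.9  103.7] [-1.6  5.8 -5.3]
[ 543.5 -245.2   97.3] [-1.3  4.7 -6.4]
[ 542.8 -242.5   91.9] [-0.7  2.7 -5.4]
[ 542.4 -241.2   88.1] [-0.4  1.3 -3.8]
[ 540.6 -234.6   83.2] [-1.8  6.6 -4.9]
```

Request:
carry_out(
  plan=[
    {"tx": 0,"ty": 0,"tz": -15,"rx": 0,"ry": 0,"rz": 0},
    {"tx": 0,"ty": 0,"tz": -18,"rx": 0,"ry": 0,"rz": 0},
    {"tx": 0,"ty": 0,"tz": -8,"rx": 0,"ry": 0,"rz": 0},
    {"tx": 0,"ty": 0,"tz": -1,"rx": 0,"ry": 0,"rz": 0},
    {"tx": -2,"ty": 8,"tz": 0,"rx": 0,"ry": 0,"rz": 0},
    {"tx": -2,"ty": 8,"tz": 0,"rx": 0,"ry": 0,"rz": 0},
    {"tx": -2.2,"ty": 8,"tz": 1,"rx": 0,"ry": 0,"rz": 0},
    {"tx": -2.2,"ty": 8,"tz": 1,"rx": 0,"ry": 0,"rz": 0},
    {"tx": 0,"ty": 0,"tz": 0,"rx": 0,"ry": 0,"rz": 0},
  ],
)

```text
time: 35.35
tool_pos: [553.7, -281.0, 120.8]
tcp_rot: [3.141, 0.001, 1.836]
contact_force: [0.7, -1.5, 0.7]
grip_width: 0.6
finger_force: 0.9
```

Request:
carry_out(
  plan=[
    {"tx": -1.2,"ty": 4,"tz": -2.5,"rx": 0,"ry": 0,"rz": 0},
    {"tx": -1.2,"ty": 4,"tz": -1.5,"rx": 0,"ry": 0,"rz": 0},
    {"tx": -1.3,"ty": 5,"tz": -1,"rx": 0,"ry": 0,"rz": 0},
    {"tx": -1.3,"ty": 4.5,"tz": -2,"rx": 0,"ry": 0,"rz": 0},
    {"tx": -1.1,"ty": 4,"tz": -2,"rx": 0,"ry": 0,"rz": 0},
    {"tx": -1.1,"ty": 4,"tz": -3,"rx": 0,"ry": 0,"rz": 0},
    {"tx": -0.8,"ty": 3,"tz": -2.5,"rx": 0,"ry": 0,"rz": 0},
    {"tx": -0.8,"ty": 3,"tz": -3,"rx": 0,"ry": 0,"rz": 0},
  ],
)

```text
time: 36.15
tool_pos: [545.7, -250.7, 104.1]
tcp_rot: [3.139, 0.003, 1.834]
contact_force: [-0.5, -1.4, 10.1]
grip_width: 0.1
finger_force: 4.7
```

Request:
carry_out(
  plan=[
    {"tx": -0.7,"ty": 2.5,"tz": -3,"rx": 0,"ry": 0,"rz": 0},
    {"tx": -0.7,"ty": 2.5,"tz": -3,"rx": 0,"ry": 0,"rz": 0},
    {"tx": -0.4,"ty": 1.5,"tz": -3,"rx": 0,"ry": 0,"rz": 0},
    {"tx": -0.4,"ty": 1.5,"tz": -2.5,"rx": 0,"ry": 0,"rz": 0},
    {"tx": -0.1,"ty": 0.5,"tz": -1,"rx": 0,"ry": 0,"rz": 0},
    {"tx": -0.1,"ty": 0.5,"tz": -1,"rx": 0,"ry": 0,"rz": 0},
    {"tx": -0.1,"ty": 0.5,"tz": -1,"rx": 0,"ry": 0,"rz": 0},
    {"tx": -0.1,"ty": 0.5,"tz": -1,"rx": 0,"ry": 0,"rz": 0},
    {"tx": 0,"ty": 0,"tz": -1,"rx": 0,"ry": 0,"rz": 0},
    {"tx": 0,"ty": 0,"tz": -1,"rx": 0,"ry": 0,"rz": 0},
  ],
)

```text
time: 37.15
tool_pos: [541.6, -240.0, 84.2]
tcp_rot: [-3.141, -0.001, 1.835]
contact_force: [0.1, -0.4, 0.4]
grip_width: 0.5
finger_force: 0.0
```

Request:
carry_out(
  plan=[
    {"tx": 0,"ty": 0,"tz": -1,"rx": 0,"ry": 0,"rz": 0},
    {"tx": 0,"ty": 0,"tz": -1,"rx": 0,"ry": 0,"rz": 0},
    {"tx": 0,"ty": 0,"tz": -1,"rx": 0,"ry": 0,"rz": 0},
    {"tx": 0,"ty": 0,"tz": -1,"rx": 0,"ry": 0,"rz": 0},
    {"tx": 0,"ty": 0,"tz": 0,"rx": 0,"ry": 0,"rz": 0},
  ],
)

```text
time: 37.65
tool_pos: [542.0, -240.3, 82.2]
tcp_rot: [3.141, 0.001, 1.835]
contact_force: [-3.8, 2.7, 9.9]
grip_width: 0.1
finger_force: 5.4
```

Request:
carry_out(
  plan=[
    {"tx": 0,"ty": 0,"tz": -0.8,"rx": 0,"ry": 0,"rz": 0},
    {"tx": 0,"ty": 0,"tz": -0.7,"rx": 0,"ry": 0,"rz": 0},
    {"tx": 0,"ty": 0,"tz": 0,"rx": 0,"ry": 0,"rz": 0},
    {"tx": 0,"ty": 0,"tz": 0,"rx": 0,"ry": 0,"rz": 0},
  ],
)

```text
time: 38.05
tool_pos: [542.0, -240.3, 82.1]
tcp_rot: [3.141, 0.001, 1.835]
contact_force: [-7.9, 4.5, 20.1]
grip_width: 0.1
finger_force: 9.8
```

Request:
carry_out(
  plan=[
    {"tx": 0,"ty": 0,"tz": 0,"rx": 0,"ry": 0,"rz": 0},
    {"tx": 0,"ty": 0,"tz": 0,"rx": 0,"ry": 0,"rz": 0},
    {"tx": 0,"ty": 0,"tz": 0,"rx": 0,"ry": 0,"rz": 0},
    {"tx": 0,"ty": 0,"tz": 0,"rx": 0,"ry": 0,"rz": 0},
    {"tx": 0,"ty": 0,"tz": 0,"rx": 0,"ry": 0,"rz": 0},
  ],
)

```text
time: 38.55
tool_pos: [542.0, -240.3, 82.1]
tcp_rot: [3.141, 0.001, 1.835]
contact_force: [-7.2, 3.3, 19.9]
grip_width: 0.4
finger_force: 9.8
```

Request:
carry_out(
  plan=[
    {"tx": 0,"ty": 0,"tz": 3,"rx": 0,"ry": 0,"rz": 0},
    {"tx": 0,"ty": 0,"tz": 15,"rx": 0,"ry": 0,"rz": 0},
    {"tx": 0,"ty": 0,"tz": 30,"rx": 0,"ry": 0,"rz": 0},
    {"tx": 0,"ty": 0,"tz": 40,"rx": 0,"ry": 0,"rz": 0},
    {"tx": 5,"ty": -20,"tz": 40,"rx": 0,"ry": 0,"rz": 0},
    {"tx": 5,"ty": -25,"tz": 40,"rx": 0,"ry": 0,"rz": 0},
    {"tx": 5,"ty": -25,"tz": 30,"rx": 0,"ry": 0,"rz": 0},
    {"tx": 0,"ty": 0,"tz": 0,"rx": 0,"ry": 0,"rz": 0},
    {"tx": 0,"ty": 0,"tz": 0,"rx": 0,"ry": 0,"rz": 0},
    {"tx": 0,"ty": 0,"tz": 0,"rx": 0,"ry": 0,"rz": 0},
  ],
)

```text
time: 39.55
tool_pos: [556.5, -309.3, 275.4]
tcp_rot: [-3.14, -0.003, 1.835]
contact_force: [0.2, -0.4, -0.5]
grip_width: 0.8
finger_force: 0.0
```

```bash
python3 - <<'E'
from h import *
o=bot.get_obs(); print(o["time"],o["tool_pos"],o["contact_force"])
m,im=snap("wrist","w12")
k=((im.min(2)>185)*255).astype(np.uint8); k[235:]=0
for b in blobs(k,200):
    P=cast(m,cv2.convexHull(b)[:,0],114); c,s,a=rect(P); d=np.array(c)-[527.2,-181]; A=np.radians(15.2)
    print(c,s,a,"case frame",(d@[np.cos(A),np.sin(A)]).round(1),(d@[-np.sin(A),np.cos(A)]).round(1))
E
```

```text
39.55 [ 556.53827973 -309.26392376  275.40437908] [ 0.24294754 -0.41581208 -0.50797948]
[ 577.4 -166.7] [53.8 58.6] 15.31 case frame 52.2 0.6
[ 478.2 -193.3] [53.2 58.6] 15.64 case frame -50.5 1.0
[ 544.5 -243.6] [58.6 51.5] 15.18 case frame 0.3 -64.9
```

Three clips measure flat, about 52 × 59 mm at the right spots. Checking the left one.

```bash
python3 - <<'E'
from h import *
from clips import E
for n in("wrist","top"):
    m,im=snap(n); c=np.array([527.2,-181])
    for nm,r in(("front",50),("back",50),("left",65),("right",65)):
        p=proj(m,[np.r_[c+E[nm]*r,114]])[0]; u,v=p.round().astype(int); print(n,nm,u,v,im[v-1:v+2,u-1:u+2].reshape(-1,3).mean(0).round() if 0<v<399 else "out")
    k=((im.min(2)>(185 if n=="wrist" else 100))*255).astype(np.uint8)
    if n=="wrist": k[235:]=0
    else: k[:130]=0;k[260:]=0;k[:,:380]=0;k[:,520:]=0
    for b in blobs(k,40):
        q=rect(cast(m,cv2.convexHull(b)[:,0],114)); d=np.array(q[0])-c; print(n,q,(d@E["back"]).round(1),(d@E["left"]).round(1))
E
```

```text
wrist front 269 39 [222. 226. 226.]
wrist back 378 39 [225. 228. 229.]
wrist left 324 -43 out
wrist right 323 112 [221. 225. 225.]
wrist (array([ 577.4, -166.5]), array([53.8, 58.6]), 15.27) 52.2 0.8
wrist (array([ 478.4, -193.4]), array([53.2, 58.6]), 15.13) -50.3 0.8
wrist (array([ 544.4, -243.5]), array([58.5, 51.5]), 15.2) 0.2 -64.8
top front 445 212 [188. 191. 191.]
top back 430 167 [187. 190. 189.]
top left 408 198 [190. 193. 193.]
top right 467 181 [185. 188. 188.]
top (array([ 518.7, -209.3]), array([301., 275.]), 89.2) -15.6 -25.1
```

The top view shows the same bright plate at all four expected spots, including the left, so all four clips are flat. Handing in.

```bash
python3 -c "
from plant import bot
print(bot.close_job())"
```

```text
the job is handed in; nothing more can be done
None
```

The lid is seated on the case and all four clips are folded flat, each pushed with about 21–23 N for at least half a second; I handed the job in at about 40 s of the 72 s allowed, but the hand-in returned no verdict.

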